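# Strip down a surveying instrument's drive stack into its trays

### The job

Take the loose stack of instrument parts apart from the top down, one part at a time, and set each part upright and flat inside the tray made for its shape and size: lens cell in the small round tray, motor in the large round one, board carrier in the small rectangular one, housing in the large rectangular one. Set the parts down gently without dropping any, and leave the screwdriver and the jar where they are.

Things in the scene. Friction and masses are not known exactly. Their poses are not given: they have to be found in the camera images.
- lens: Lens cell: black upright cylinder with a glass top, 26 mm diameter, 26 mm high, about 60 g. At the start it is the top of the stack, standing on the motor. Origin: centre of its underside, z up.
- motor: Drive motor: bare-metal upright cylinder with a copper band near its foot, 42 mm diameter, 28 mm high, about 200 g. Second from the top, standing on the board carrier. Origin: centre of its underside, z up.
- board: Board carrier: flat black rectangular block 84 x 46 mm, 20 mm high, with a green circuit board as its top face (chips up to 3 mm higher at its two ends), about 100 g. Third from the top, lying on the housing. Origin: centre of its underside, z up. x runs along its 84 mm length, y across its 46 mm width.
- housing: Housing: white painted rectangular block with two green bands, 108 x 58 mm, 32 mm high, about 350 g. Bottom of the stack, lying on a fixed dark steel plate 130 x 80 mm and 6 mm thick. The stack is loose: the parts only rest on one another, roughly centred and roughly in line with each other. Origin: centre of its underside, z up. x runs along its 108 mm length, y across its 58 mm width.
- lens_tray: Small round tray, for the lens cell: inside diameter 42 mm, outside 50 mm. Fixed to the bench. Light grey plastic; the floor is 3 mm thick, the walls 4 mm thick and the rim is 9 mm above the bench. Origin: centre of its underside, on the bench, z up.
- motor_tray: Large round tray, for the motor: inside diameter 58 mm, outside 66 mm. Fixed to the bench. Light grey plastic; the floor is 3 mm thick, the walls 4 mm thick and the rim is 9 mm above the bench. Origin: centre of its underside, on the bench, z up.
- board_tray: Small rectangular tray, for the board carrier: inside 100 x 62 mm, outside 108 x 70 mm. Fixed to the bench. Light grey plastic; the floor is 3 mm thick, the walls 4 mm thick and the rim is 9 mm above the bench. Origin: centre of its underside, on the bench, z up, x along its length.
- housing_tray: Large rectangular tray, for the housing: inside 124 x 74 mm, outside 132 x 82 mm. Fixed to the bench. Light grey plastic; the floor is 3 mm thick, the walls 4 mm thick and the rim is 9 mm above the bench. Origin: centre of its underside, on the bench, z up, x along its length.
- screwdriver: Bystander: screwdriver with an orange handle, 180 mm long, lying loose beyond the work with its length along its own x.
- jar: Bystander: small amber glass jar with a white cap, 44 mm diameter, 45 mm high, standing loose at the left. Origin: centre of its underside.
There are look-alikes about, which are no part of the job. Several things have the shape of the housing; the one meant has the colours described above.

How it is judged (in metres and radians):
On the way, in this order (a step that is already met when the one before it is completed fails the run):
1. the lens cell lies flat in its own tray, released (horizontal distance between lens and lens_tray below 0.012 m and z of lens in the frame of lens_tray below 0.0055 m and angle between lens's own z axis and vertical below 0.05 rad and linear speed of lens below 0.02 m/s and angular speed of lens below 0.2 rad/s and contact force between the fingers and lens below 0.05 N), for 0.2 s.
2. the drive motor lies flat in its own tray, released (horizontal distance between motor and motor_tray below 0.012 m and z of motor in the frame of motor_tray below 0.0055 m and angle between motor's own z axis and vertical below 0.05 rad and linear speed of motor below 0.02 m/s and angular speed of motor below 0.2 rad/s and contact force between the fingers and motor below 0.05 N), for 0.2 s.
3. the board carrier lies flat in its own tray, released (horizontal distance between board and board_tray below 0.012 m and z of board in the frame of board_tray below 0.0055 m and angle between board's own z axis and vertical below 0.05 rad and linear speed of board below 0.02 m/s and angular speed of board below 0.2 rad/s and contact force between the fingers and board below 0.05 N and angle between the x axis of board and the x axis of board_tray, either way round below 0.25 rad), for 0.2 s.
4. the housing lies flat in its own tray, released (horizontal distance between housing and housing_tray below 0.012 m and z of housing in the frame of housing_tray below 0.0055 m and angle between housing's own z axis and vertical below 0.05 rad and linear speed of housing below 0.02 m/s and angular speed of housing below 0.2 rad/s and contact force between the fingers and housing below 0.05 N and angle between the x axis of housing and the x axis of housing_tray, either way round below 0.2 rad), for 0.2 s.
At the end, for the whole second after the job is handed in: All four parts lie upright and flat on the floors of their own trays (centre within 12 mm of the tray's centre, underside less than 5.5 mm above the tray's underside, tilt below 0.05 rad; board carrier and housing lengthwise in their trays, within 0.25 and 0.2 rad), at rest and released (all of step 1 and all of step 2 and all of step 3 and all of step 4); the robot touches nothing.
It fails at once if a part is dropped or falls (moves faster than 0.6 m/s while the fingers do not touch it: a fall of about 2 cm) ((linear speed of lens above 0.6 m/s and contact force between the fingers and lens below 0.02 N) or (linear speed of motor above 0.6 m/s and contact force between the fingers and motor below 0.02 N) or (linear speed of board above 0.6 m/s and contact force between the fingers and board below 0.02 N) or (linear speed of housing above 0.6 m/s and contact force between the fingers and housing below 0.02 N)).
It fails at once if the screwdriver is moved more than 3 cm (distance of screwdriver from where it was at the start of the episode above 0.03 m).
It fails at once if the jar is moved more than 3 cm (distance of jar from where it was at the start of the episode above 0.03 m).
It also fails if it takes over 128 s, if anything falls off the work surface, if the arm or the gripper's body presses on something with over 40 N, if the wrist force passes 120 N, or if a joint passes its speed limit or range.

### The arm

A 7-joint arm with a two-finger parallel gripper is mounted at the origin on the work surface. World frame = base frame: x ahead of the robot, y to its left, z up, the work surface at z = 0. Lengths are in mm, angles in rad, forces in N, time in s.
With the tool pointing down it reaches from about 400 to 875 mm from the base axis. Payload 6.5 kg.
Tool frame: the origin (TCP) lies between the finger pads; the fingertips stand tip_reach ahead of it and the grasp point (between the pads) lies 5 mm behind it (tip_reach is the distance from the TCP to the fingertips, in mm); z points along the fingers, y is the direction in which the jaws open and shut (so a half turn about z gives the same grasp; the last joint's range is limited). The gripper opens to 85 mm and grips with 20 to 120 N. Pads are 22 mm wide; open, the fingers measure 114 mm over their backs; the gripper's body (76 mm by 85 mm) begins 54 mm behind the grasp point. The pads swing forward as they close: fully open they stand 13 mm farther back than shut.
Start: joints at [1.122, 0.536, -0.004, 1.538, 0.003, 1.067, -0.071], TCP at [242.783, -602.948, 245.29] pointing down, gripper open.
Joint ranges: [-2.7, 2.7], [-0.37, 2.16], [-1.27, 1.26], [0.24, 2.4], [-1.31, 4.45], [0.19, 1.91], [-2.76, 2.76]. Speed limits (rad/s): [2.39, 2.39, 3.14, 3.14, 3.14, 3.14, 3.14].

### API

Orientations are given as a rotation vector (axis times angle).
In Python, from rig import read_state, read_camera, close_job, spot_in, outline_of, pinpoint, tip_reach gives the robot as it stands.
- The arm moves only by the tool step_arm, never from a script. Its argument "increments" is a list of rows, each an object with "travel": the shift along the tool's x, y, z as a fraction of full scale, a list of three; "twist": the turn, a rotation vector about the tool's x, y, z as a fraction of full scale, a list of three; "hand": the opening, from 0 (shut) to 1 (fully open). In form: [{"travel": [dx, dy, dz], "twist": [ax, ay, az], "hand": hand}, ...]. A call has 1 to 10 rows; each row shifts and turns the pose as measured when the row begins, along the tool's axes as they then stand; what a row does not reach is not made up. Full scale, the value 1, is 0.25 m for a shift and pi rad for a turn. A row lasts 1/12 s, in which the tool goes at most 41.7 mm and 7.16 degrees, less where a joint would pass 70% of its speed; a pose out of reach is approached as far as the arm can. A call with a number of a shift or a turn outside -1 to 1 is refused whole. A call with a gripper value outside its range is refused whole. The fingers move at their own pace and stop on an object; "newtons" is the grip in N (left out, the last holds). Time passes only in rows, so rows that do not move let the fingers close. It gives the time, the measured TCP pose, the force and the opening at its end, in the units of the state.
- read_state(): the state, without advancing time (a new reading comes with each control period).
- read_camera(name): name is "scene" or "top" or "wrist"; returns a dict with "frame" (420x560x3 uint8, red, green, blue), "camera_matrix" (3x3 intrinsics, pixels), "pose" (4x4, takes a point from camera to world coordinates). Camera axes: x right, y up, looking along -z (the intrinsics and any distortion apply to the point x, -y, -z); pixel columns grow to the right and rows downward; lengths in mm; the calibration is good to about 2 mm. The wrist camera is an equidistant fisheye: a pixel r from the principal point sees the ray r / f radians off the axis. A picture is of the moment at which its call begins. There is no depth.
- close_job(): hands the job in, once; it reports no verdict.
Trained networks look in the newest picture that a camera, given by its name, has taken for a name from the list of things; names that differ only in an ending like _2 or _b are one class to them, and where a whole thing is asked for, a point or a joint stands for the part that bears it (a point fixed in the world has none). Each returns a list of dicts, best first, with "conf" (0 to 1); they miss things now and then, are a little off and sometimes report something else, mostly with a low value. They report only what shows in the picture. A call takes as long as a camera call. They do not tell look-alikes from the thing itself.
- spot_in(target, camera): "rect" ([left, top, right, bottom] in pixels, round what is visible of it).
- outline_of(target, camera): "pixels" (420x560 bool, what is visible of it) and "rect" ([left, top, right, bottom] in pixels, round what is visible of it).
- pinpoint(target, camera): "location" ([column, row] in pixels: a listed point, or the origin of a listed thing).
The state is a dict: "clock": time; "q": joint angles; "joint_vel": joint speeds; "joint_efforts": joint torques, N m; "ee_pos": TCP position; "eef_rot": TCP orientation; "ft_force": force on the tool from outside, world axes, zero at the start; "moment": the same for the moment, N m; "opening": finger opening in mm.
Only numpy, scipy, OpenCV 4.12 (cv2) and the standard library are available. Lean on these libraries where they do the work, as an engineer would, in place of code of your own. Each camera call takes 0.05 s, during which the arm holds its last target. There are 200 camera calls.

## Working session

There is one attempt and no reset: what is moved stays moved. The work goes in short steps, Python scripts to look and compute and a tool call to move; the robot and the scene stay as the last step left them, time stands still between calls to the robot, and variables do not carry over. Pictures are saved under pics/ and viewed, about 12 in all and at most 16, crops included, and the job is handed in when it is done.

Besides the shell and the picture viewer there is one more tool, called after "Request:" as name([rows], argument=value, ...), one row to a line, values as JSON. step_arm: Moves the arm, as the interface text tells. Shift numbers are shares of 0.25 m and turn numbers shares of pi rad, none past 1 either way. Its arguments: {"type":"object","properties":{"increments":{"type":"array"},"newtons":{"type":"number"}},"required":["increments"]}

```bash
ls; mkdir -p pics; python3 - <<'E'
from rig import *
import cv2
s=read_state(); print(s); print(tip_reach)
for n in("scene","top"):
    c=read_camera(n); cv2.imwrite(f"pics/{n}0.png",c["frame"][:,:,::-1]); print(n,c["camera_matrix"],c["pose"].round(3), [k for k in c])
    for t in "lens motor board housing lens_tray motor_tray board_tray housing_tray screwdriver jar".split():
        print(t,[(r["conf"],[round(float(x)) for x in r["location"]]) for r in pinpoint(t,n)][:4],[(round(r["conf"],2),[round(float(x)) for x in r["rect"]]) for r in spot_in(t,n)][:3])
E
```

```text
pics
{'clock': 0.0, 'q': array([ 1.12182819,  0.53720428, -0.00443558,  1.53885489,  0.00258627,
        1.06731853, -0.07120997]), 'joint_vel': array([ 9.20263328e-05, -4.47332398e-04, -2.55927728e-04,  7.45813594e-04,
       -1.09483114e-03,  1.00966327e-03, -8.09660725e-04]), 'joint_efforts': array([-1.66465776e-03, -5.83405530e+01,  1.04788430e+00, -2.59091967e+01,
        1.23072174e-02,  9.63150262e-03,  4.34732954e-05]), 'ee_pos': array([ 242.5269663 , -602.40243336,  244.39551455]), 'eef_rot': array([-3.08252869e+00, -5.97341082e-01,  7.15003145e-04]), 'ft_force': array([-0.88364453, -0.15230046,  0.72170153]), 'moment': array([-0.0147108 , -0.00936169,  0.01763625]), 'opening': 85.63489716610131}
14.0
scene [[520.45022851   0.         272.42394052]
 [  0.         520.45022851 207.77816276]
 [  0.           0.           1.        ]] [[ 6.520000e-01 -6.000000e-01  4.640000e-01  1.169699e+03]
 [ 7.580000e-01  5.120000e-01 -4.030000e-01 -5.666590e+02]
 [ 4.000000e-03  6.150000e-01  7.890000e-01  1.103563e+03]
 [ 0.000000e+00  0.000000e+00  0.000000e+00  1.000000e+00]] ['frame', 
[... 1251 characters left out ...]
x', 'pose']
lens [(0.54, [402, 253])] [(0.48, [398, 245, 414, 258])]
motor [(0.43, [401, 251])] [(0.62, [391, 244, 412, 261])]
board [] [(0.89, [385, 239, 420, 261])]
housing [(0.95, [404, 199]), (0.95, [325, 252]), (0.71, [458, 258]), (0.63, [393, 305])] [(0.88, [314, 227, 345, 271]), (0.75, [376, 282, 410, 331]), (0.74, [391, 177, 423, 225])]
lens_tray [(0.65, [158, 245])] [(0.6, [147, 236, 172, 250])]
motor_tray [(0.71, [276, 257])] [(0.59, [266, 240, 291, 272])]
board_tray [(0.59, [222, 179])] [(0.76, [201, 164, 247, 197])]
housing_tray [(0.63, [329, 181])] [(0.91, [302, 159, 359, 197])]
screwdriver [(0.92, [264, 136])] [(0.89, [229, 130, 299, 137])]
jar [] [(0.58, [116, 178, 134, 197])]
```

```bash
python3 - <<'E'
import cv2
a=cv2.imread("pics/scene0.png");b=cv2.imread("pics/top0.png")
cv2.imwrite("pics/a.png",cv2.resize(b[110:350,90:490],(800,480),interpolation=cv2.INTER_CUBIC))
cv2.imwrite("pics/b.png",cv2.resize(a[120:345,70:430],(800,500),interpolation=cv2.INTER_CUBIC))
E
```

```text
(no output)
```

View pics/a.png

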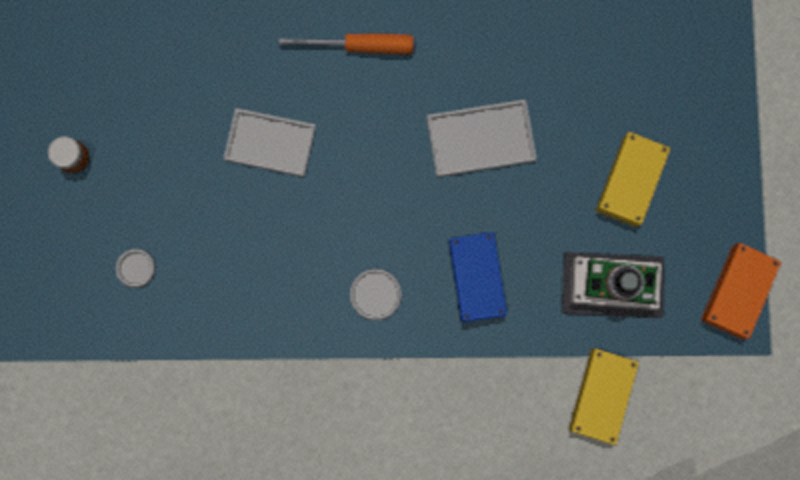

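View pics/b.png

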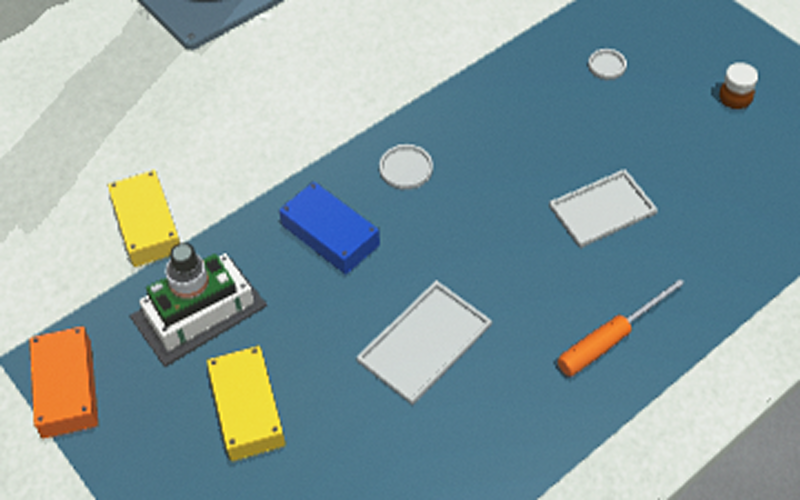

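The parts are stacked at top-image pixel (402,252), and the white housing is at the bottom of that stack. The look-alikes are blue (328,250), yellow (406,200), orange (460,256) and yellow (392,308). Next I'll localise everything.

```bash
cat > h.py <<'E'
from rig import *
import rig, cv2, numpy as np
from scipy.spatial.transform import Rotation as R
def rays(c,px,fish=False):
    px=np.atleast_2d(np.asarray(px,float)); K=c["camera_matrix"]
    v=(px-K[:2,2])/[K[0,0],K[1,1]]
    if fish:
        r=np.linalg.norm(v,axis=1)+1e-9; d=np.c_[v*(np.sin(r)/r)[:,None],np.cos(r)]
    else: d=np.c_[v,np.ones(len(v))]
    d=d*[1,-1,-1]; P=c["pose"]; return P[:3,3],d@P[:3,:3].T
def plane(c,px,z,fish=False):
    o,d=rays(c,px,fish); return (o+d*((z-o[2])/d[:,2])[:,None])[:,:2]
def contour(m):
    cs,_=cv2.findContours(m.astype(np.uint8),cv2.RETR_EXTERNAL,cv2.CHAIN_APPROX_NONE); return max(cs,key=cv2.contourArea)[:,0,:]
def fit(xy):
    r=cv2.minAreaRect(xy.astype(np.float32)); (cx,cy),(w,h),a=r
    if w<h: w,h,a=h,w,a+90
    return round(cx,1),round(cy,1),round(w,1),round(h,1),round((a+90)%180-90,1)
def save(c,n,box=None,s=1):
    f=c["frame"][:,:,::-1]
    if box: f=f[box[1]:box[3],box[0]:box[2]]
    cv2.imwrite(f"pics/{n}.png",cv2.resize(f,None,fx=s,fy=s,interpolation=cv2.INTER_CUBIC))
def st():
    s=read_state(); M=R.from_rotvec(s["eef_rot"]).as_matrix()
    print("t",round(s["clock"],2),"tcp",s["ee_pos"].round(1),"y-axis deg",np.degrees(np.arctan2(M[1,1],M[0,1])).round(1),"tilt",np.degrees(np.arccos(-M[2,2])).round(2),"open",round(s["opening"],1),"F",s["ft_force"].round(1),"tip",rig.tip_reach)
    return s,M
def go(x,y,z,deg=None):
    "print the remaining shift in tool axes, in shares, and the turn about tool z and tilt correction"
    s,M=st(); d=np.array([x,y,z])-s["ee_pos"]; print("delta world",d.round(1),"tool shares",(M.T@d/250).round(4))
    if deg is not None:
        a=np.radians(deg); Y=np.array([np.cos(a),np.sin(a),0]); Y=Y if Y@M[:,1]>0 else -Y
        Z=np.array([0,0,-1.]); T=np.c_[np.cross(Y,Z),Y,Z]
        print("twist shares",(R.from_matrix(M.T@T).as_rotvec()/np.pi).round(4))
E
python3 - <<'E'
from h import *
for n in("top","scene"):
    c=read_camera(n)
    for t in "lens_tray motor_tray board_tray housing_tray lens motor board jar screwdriver".split():
        for r in outline_of(t,n)[:2]:
            z={"lens":112,"motor":86,"board":58,"jar":45,"screwdriver":15}.get(t,9)
            print(n,t,round(r["conf"],2),[round(float(v)) for v in r["rect"]],fit(plane(c,contour(r["pixels"]),z)))
    f=c["frame"].astype(int); m=((f.min(2)>(95 if n=="top" else 150))&(f.max(2)-f.min(2)<30)).astype(np.uint8)
    k,L,S,C=cv2.connectedComponentsWithStats(m)
    for i in range(1,k):
        if 200<S[i,4]<6000: print(n,S[i],fit(plane(c,contour(L==i),9)))
st()
E
```

```text
top motor_tray 0.81 [265, 245, 290, 272] (454.6, -19.9, 62.2, 59.5, 89.5)
top board_tray 0.64 [199, 162, 248, 196] (656.0, 117.1, 112.8, 70.0, 78.5)
top housing_tray 0.63 [301, 158, 358, 196] (659.4, -159.6, 137.2, 87.6, -80.7)
top lens 0.56 [396, 246, 415, 257] (460.8, -323.0, 28.8, 26.2, 89.5)
top board 0.72 [384, 240, 419, 262] (468.2, -302.5, 47.7, 39.9, -10.0)
top jar 0.73 [377, 241, 420, 269] (448.6, -299.8, 99.8, 49.7, 50.3)
top jar 0.53 [115, 178, 136, 196] (636.4, 372.4, 52.7, 44.5, 89.4)
top screwdriver 0.88 [229, 128, 298, 135] (786.6, 16.2, 173.2, 24.7, 89.2)
top [ 304  160   54   38 1542] (659.2, -159.4, 133.2, 82.9, -81.4)
top [ 202  164   46   34 1089] (656.8, 120.8, 110.3, 71.1, 77.5)
top [148 235  19  18 279] (491.3, 295.5, 47.6, 44.4, 89.5)
top [376 238  36  25 207] (466.7, -319.8, 90.3, 59.9, 84.8)
top [265 245  26  25 510] (453.9, -18.0, 64.0, 62.3, -45.5)
top [532 373  28  47 937] (102.3, -681.6, 109.1, 66.6, -4.3)
scene lens_tray 0.72 [334, 143, 350, 152] (491.1, 294.5, 48.9, 45.8, -77.3)
scene motor_tray 0.82 [239, 185, 264, 203] (454.9, -18.9, 66.9, 63.1, -40.
[... 244 characters left out ...]
motor 0.55 [142, 245, 162, 257] (474.7, -331.6, 45.0, 36.6, 49.5)
scene board 0.81 [136, 231, 177, 264] (470.4, -327.6, 83.6, 56.6, 81.7)
scene jar 0.63 [397, 150, 410, 169] (647.3, 365.2, 77.9, 37.6, -59.7)
scene screwdriver 0.92 [320, 253, 369, 291] (785.6, -22.6, 96.8, 27.8, 88.2)
scene [ 58  18  56  26 512] (-543.0, 15.3, 195.3, 110.6, 81.2)
scene [241 185  24  19 334] (453.6, -17.7, 63.4, 63.0, -40.5)
scene [318 196  48  34 816] (655.1, 121.2, 107.6, 70.9, 77.6)
scene [133 234  51  38 342] (453.4, -318.4, 110.3, 77.1, 85.1)
scene [ 231  246   60   55 1534] (657.0, -158.2, 132.5, 81.5, -81.9)
t 3.1 tcp [ 242.8 -602.9  245.3] y-axis deg -68.1 tilt 0.0 open 85.2 F [ 0.7  0.5 -0.1] tip 14.0
```

```bash
cat >> h.py <<'E'
def plan(x,y,z,deg,n=None):
    "suggest rows: straight line with turn, in tool axes as they stand"
    s,M=st(); d=np.array([x,y,z])-s["ee_pos"]; a0=np.degrees(np.arctan2(M[1,1],M[0,1])); t=(deg-a0+90)%180-90
    n=n or int(np.ceil(max(np.linalg.norm(d)/38,abs(t)/6.5,1)))
    tw=-t/n/180; print("delta",d.round(1),"turn",round(t,1),"rows",n)
    for i in range(n):
        m=M@R.from_rotvec([0,0,tw*i*np.pi]).as_matrix(); print((m.T@d/n/250).round(3).tolist(),round(tw,4))
E
python3 -c "
from h import *
plan(463,-323,260,-5)"
```

```text
t 3.1 tcp [ 242.8 -602.9  245.3] y-axis deg -68.1 tilt 0.0 open 85.2 F [ 0.7  0.5 -0.1] tip 14.0
delta [220.2 279.9  14.7] turn 63.1 rows 10
[0.124, -0.071, -0.006] -0.035
[0.131, -0.057, -0.006] -0.035
[0.136, -0.042, -0.006] -0.035
[0.14, -0.027, -0.006] -0.035
[0.142, -0.012, -0.006] -0.035
[0.142, 0.004, -0.006] -0.035
[0.141, 0.02, -0.006] -0.035
[0.138, 0.035, -0.006] -0.035
[0.133, 0.05, -0.006] -0.035
[0.127, 0.064, -0.006] -0.035
```

Request:
step_arm([
  {"travel": [0.124,-0.071,-0.006],"twist": [0,0,-0.035],"hand": 1},
  {"travel": [0.131,-0.057,-0.006],"twist": [0,0,-0.035],"hand": 1},
  {"travel": [0.136,-0.042,-0.006],"twist": [0,0,-0.035],"hand": 1},
  {"travel": [0.14,-0.027,-0.006],"twist": [0,0,-0.035],"hand": 1},
  {"travel": [0.142,-0.012,-0.006],"twist": [0,0,-0.035],"hand": 1},
  {"travel": [0.142,0.004,-0.006],"twist": [0,0,-0.035],"hand": 1},
  {"travel": [0.141,0.02,-0.006],"twist": [0,0,-0.035],"hand": 1},
  {"travel": [0.138,0.035,-0.006],"twist": [0,0,-0.035],"hand": 1},
  {"travel": [0.133,0.05,-0.006],"twist": [0,0,-0.035],"hand": 1},
  {"travel": [0.127,0.064,-0.006],"twist": [0,0,-0.035],"hand": 1},
])

```text
clock: 3.93
ee_pos: [459.4, -318.1, 259.3]
eef_rot: [2.282, 2.154, -0.014]
ft_force: [0.4, -1.1, -0.3]
opening: 85.8
```

```bash
python3 - <<'E'
from h import *
plan(463,-323,260,-5)
c=read_camera("wrist"); save(c,"w1"); print(c["camera_matrix"][:2],c["pose"].round(2))
for t,z in (("lens",112),("motor",86),("board",58)):
    for r in outline_of(t,"wrist")[:2]:
        print(t,round(r["conf"],2),[round(float(v)) for v in r["rect"]],fit(plane(c,contour(r["pixels"]),z,True)))
    print([(r["conf"],r["location"]) for r in pinpoint(t,"wrist")][:2])
E
```

```text
t 3.93 tcp [ 459.4 -318.1  259.3] y-axis deg -3.3 tilt 0.57 open 85.8 F [ 0.4 -1.1 -0.3] tip 14.0
delta [ 3.6 -4.9  0.7] turn -1.7 rows 1
[-0.019, 0.016, -0.003] 0.0093
[[325.1922621    0.         280.17275754]
 [  0.         325.1922621  214.43155875]] [[ 1.0000e+00  5.0000e-02  2.0000e-02  4.6554e+02]
 [-6.0000e-02  9.4000e-01  3.3000e-01 -2.3312e+02]
 [-0.0000e+00 -3.3000e-01  9.4000e-01  3.8712e+02]
 [ 0.0000e+00  0.0000e+00  0.0000e+00  1.0000e+00]]
lens 0.61 [270, 182, 303, 219] (462.4, -317.5, 31.5, 24.8, 86.1)
[(0.63, [282.6, 193.2])]
motor 0.73 [257, 172, 306, 220] (463.0, -318.9, 44.9, 42.5, 77.7)
[(0.61, [279.7, 190.8])]
board 0.83 [262, 148, 312, 232] (465.2, -323.7, 87.4, 46.0, 82.5)
[(0.68, [286.7, 188.5])]
```

View pics/w1.png

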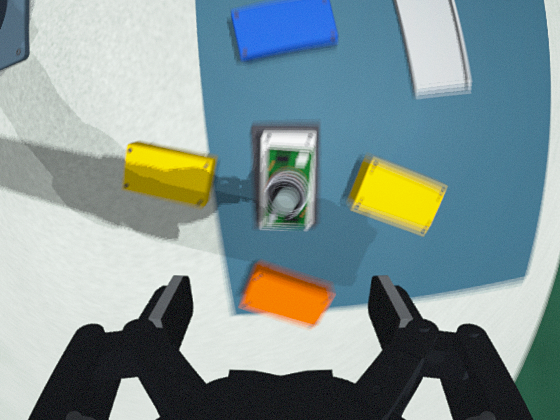

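Request:
step_arm([
  {"travel": [-0.019,0.016,-0.003],"twist": [0,0,0.009],"hand": 1},
  {"travel": [0,0,0],"twist": [0,0,0],"hand": 1},
  {"travel": [0,0,0],"twist": [0,0,0],"hand": 1},
  {"travel": [0,0,0],"twist": [0,0,0],"hand": 1},
])

```text
clock: 4.62
ee_pos: [458.8, -330.7, 259.3]
eef_rot: [2.334, 2.097, -0.018]
ft_force: [-0.4, -0.1, -0.5]
opening: 85.6
```

```bash
cat >> h.py <<'E'
from scipy.optimize import least_squares
def mids(xy): return xy.min(0).round(1),xy.max(0).round(1)
def cyl(c,px,r,z0,z1,fish=True):
    "centre of an upright cylinder whose silhouette's bounding columns/rows match the outline"
    P=c["pose"];K=c["camera_matrix"];t=np.linspace(0,2*np.pi,90)
    def proj(w):
        q=(w-P[:3,3])@P[:3,:3]*[1,-1,-1]; 
        if fish:
            n=np.linalg.norm(q[:,:2],axis=1); v=q[:,:2]/n[:,None]*np.arctan2(n,q[:,2])[:,None]
        else: v=q[:,:2]/q[:,2:]
        return v*[K[0,0],K[1,1]]+K[:2,2]
    b=np.r_[px.min(0),px.max(0)+1]
    def f(p):
        w=np.vstack([np.c_[p[0]+r*np.cos(t),p[1]+r*np.sin(t),0*t+z] for z in(z0,z1)]); u=proj(w); return np.r_[u.min(0),u.max(0)]-b
    s=least_squares(f,[*plane(c,[b.reshape(2,2).mean(0)],(z0+z1)/2,fish)[0]],loss="soft_l1"); return s.x.round(1),s.fun.round(1)
E
python3 - <<'E'
from h import *
st()
c=read_camera("wrist"); save(c,"w2",(230,110,340,250),5)
for t,z in (("lens",112),("motor",86),("board",58)):
    for r in outline_of(t,"wrist")[:1]:
        k=contour(r["pixels"]); print(t,round(r["conf"],2),r["rect"],fit(plane(c,k,z,True)))
        if t=="lens": print(cyl(c,k,13,86,112))
        if t=="motor": print(cyl(c,k,21,58,86))
E
```

```text
t 4.62 tcp [ 458.8 -330.7  259.3] y-axis deg -6.1 tilt 0.7 open 85.6 F [-0.4 -0.1 -0.5] tip 14.0
lens 0.87 [269.3, 168.9, 300.1, 207.0] (462.3, -319.0, 29.9, 23.7, 84.0)
(array([ 462.4, -322.3]), array([-0.8, -0.3,  0.8,  0.4]))
motor 0.81 [259.6, 158.7, 306.0, 207.7] (463.5, -319.4, 41.5, 41.0, -16.8)
(array([ 462.4, -323.1]), array([ 0. , -1.8, -0. ,  1.7]))
board 0.63 [265.0, 138.2, 312.1, 220.0] (465.6, -322.9, 86.9, 46.8, 83.9)
```

View pics/w2.png

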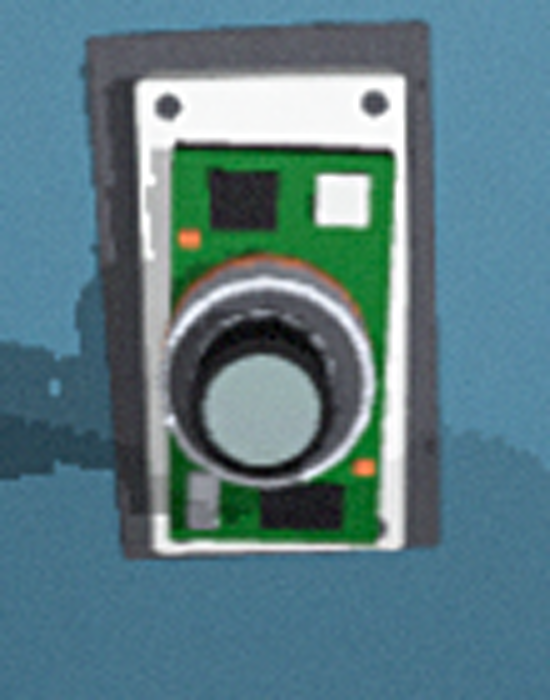

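The crop shows the lens, motor, green board and white housing on the steel plate, so I chose the right stack. Now I'll descend.

```bash
cat >> h.py <<'E'
def plan(x,y,z,deg,n=None):
    s,M=st(); p=s["ee_pos"]; d=np.array([x,y,z])-p
    a=np.radians(deg); Y=np.array([np.cos(a),np.sin(a),0]); Y=Y if Y@M[:,1]>0 else -Y
    Z=np.array([0,0,-1.]); T=np.c_[np.cross(Y,Z),Y,Z]; rv=R.from_matrix(M.T@T).as_rotvec()
    n=n or int(np.ceil(max(np.linalg.norm(d)/38,np.degrees(np.linalg.norm(rv))/6.5,1)))
    print("delta",d.round(1),"turn",np.degrees(rv).round(1),"rows",n)
    for i in range(n):
        m=M@R.from_rotvec(rv*i/n).as_matrix(); print((m.T@d/n/250).round(3).tolist(),(rv/n/np.pi).round(4).tolist())
        if i>12 : break
E
python3 -c "
from h import *
plan(462.4,-322.3,135,-5)"
```

```text
t 4.82 tcp [ 459.1 -329.9  259.3] y-axis deg -6.0 tilt 0.68 open 85.8 F [0.2 0.2 1.2] tip 14.0
delta [   3.3    7.6 -124.3] turn [-0.3  0.6 -1. ] rows 4
[0.009, 0.003, 0.124] [-0.0004, 0.0008, -0.0014]
[0.009, 0.003, 0.124] [-0.0004, 0.0008, -0.0014]
[0.008, 0.003, 0.124] [-0.0004, 0.0008, -0.0014]
[0.008, 0.003, 0.124] [-0.0004, 0.0008, -0.0014]
```

Request:
step_arm([
  {"travel": [0.009,0.003,0.124],"twist": [-0.0004,0.0008,-0.0014],"hand": 1},
  {"travel": [0.009,0.003,0.124],"twist": [-0.0004,0.0008,-0.0014],"hand": 1},
  {"travel": [0.008,0.003,0.12],"twist": [-0.0004,0.0008,-0.0014],"hand": 1},
  {"travel": [0.008,0.003,0.1],"twist": [-0.0004,0.0008,-0.0014],"hand": 1},
  {"travel": [0,0,0],"twist": [0,0,0],"hand": 1},
  {"travel": [0,0,0],"twist": [0,0,0],"hand": 1},
])

```text
clock: 5.32
ee_pos: [465.5, -323.1, 141.2]
eef_rot: [2.31, 2.119, 0.003]
ft_force: [0.7, -0.7, 0.9]
opening: 85.2
```

```bash
python3 -c "
from h import *
plan(462.4,-322.3,111,-5)"
```

```text
t 5.32 tcp [ 465.5 -323.1  141.2] y-axis deg -4.9 tilt 0.41 open 85.2 F [ 0.7 -0.7  0.9] tip 14.0
delta [ -3.1   0.8 -30.2] turn [0.4 0.2 0.1] rows 1
[0.002, -0.014, 0.121] [0.002, 0.001, 0.0004]
```

Request:
step_arm([
  {"travel": [0.001,-0.007,0.06],"twist": [0.001,0.0005,0],"hand": 1},
  {"travel": [0.001,-0.006,0.05],"twist": [0.001,0.0005,0],"hand": 1},
  {"travel": [0,0,0],"twist": [0,0,0],"hand": 1},
  {"travel": [0,0,0],"twist": [0,0,0],"hand": 1},
])

```text
clock: 5.65
ee_pos: [464.3, -323.9, 115.2]
eef_rot: [2.312, 2.12, 0.002]
ft_force: [-0.2, -0.6, -0.4]
opening: 85.5
```

```bash
python3 -c "
from h import *
plan(462.4,-322.3,111,-5)"
```

```text
t 5.65 tcp [ 464.3 -323.9  115.2] y-axis deg -5.0 tilt 0.3 open 85.5 F [-0.2 -0.6 -0.4] tip 14.0
delta [-1.9  1.6 -4.2] turn [0.3 0.2 0. ] rows 1
[0.006, -0.008, 0.017] [0.0014, 0.0009, 0.0002]
```

Request:
step_arm([
  {"travel": [0.006,-0.008,0.017],"twist": [0.001,0.001,0],"hand": 0.6},
  {"travel": [0,0,0],"twist": [0,0,0],"hand": 0.42},
  {"travel": [0,0,0],"twist": [0,0,0],"hand": 0.42},
  {"travel": [0,0,0],"twist": [0,0,0],"hand": 0.42},
  {"travel": [0,0,0],"twist": [0,0,0],"hand": 0.42},
], newtons=20)

```text
clock: 6.07
ee_pos: [463.5, -323.1, 112.7]
eef_rot: [2.313, 2.12, 0.003]
ft_force: [0.2, 0.2, 0.5]
opening: 36.2
```

```bash
python3 -c "
from h import *
plan(462.4,-322.3,111,-5)
c=read_camera('wrist');save(c,'w3')"
```

```text
t 6.07 tcp [ 463.5 -323.1  112.7] y-axis deg -5.0 tilt 0.25 open 36.2 F [0.2 0.2 0.5] tip 14.0
delta [-1.1  0.8 -1.7] turn [0.2 0.1 0. ] rows 1
[0.003, -0.005, 0.007] [0.0013, 0.0004, 0.0001]
```

View pics/w3.png

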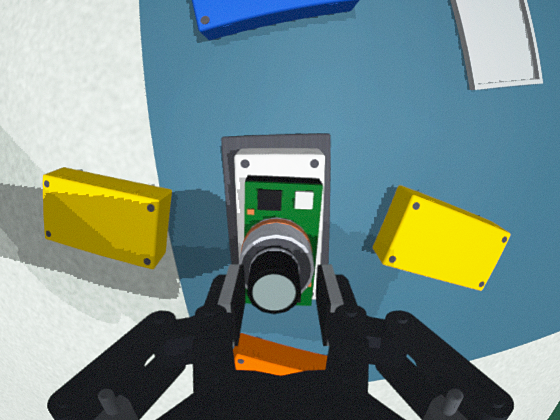

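The lens top is at (274,292), between the pads at columns 240 and 322 and about 2 mm left of centre. I'll correct that and close.

Request:
step_arm([
  {"travel": [0.003,-0.006,0.008],"twist": [0.001,0,0],"hand": 0.38},
  {"travel": [0,0,0],"twist": [0,0,0],"hand": 0.2},
  {"travel": [0,0,0],"twist": [0,0,0],"hand": 0.2},
  {"travel": [0,0,0],"twist": [0,0,0],"hand": 0.2},
  {"travel": [0,0,0],"twist": [0,0,0],"hand": 0.2},
], newtons=20)

```text
clock: 6.53
ee_pos: [462.1, -322.3, 110.9]
eef_rot: [2.315, 2.121, -0.001]
ft_force: [-1.8, -0.1, 0.5]
opening: 25.3
```

Request:
step_arm([
  {"travel": [0,0,-0.02],"twist": [0,0,0],"hand": 0.2},
  {"travel": [0,0,-0.06],"twist": [0,0,0],"hand": 0.2},
  {"travel": [0,0,-0.12],"twist": [0,0,0],"hand": 0.2},
  {"travel": [0,0,-0.12],"twist": [0,0,0],"hand": 0.2},
  {"travel": [0,0,-0.04],"twist": [0,0,0],"hand": 0.2},
  {"travel": [0,0,0],"twist": [0,0,0],"hand": 0.2},
])

```text
clock: 7.03
ee_pos: [460.6, -320.9, 203.6]
eef_rot: [-2.313, -2.121, 0.002]
ft_force: [-0.6, 0.6, -0.5]
opening: 24.8
```

```bash
python3 -c "
from h import *
plan(491,295,130,-5)
c=read_camera('wrist');save(c,'w4',(150,60,410,360),1.5)
c=read_camera('top');
for t,z in (('motor',86),('board',58)):
    for r in outline_of(t,'top')[:1]:
        k=contour(r['pixels']); print(t,r['conf'],fit(plane(c,k,z)),cyl(c,k,21,58,86,False))
"
```

```text
t 7.03 tcp [ 460.6 -320.9  203.6] y-axis deg -5.0 tilt 0.2 open 24.8 F [-0.6  0.6 -0.5] tip 14.0
delta [ 30.4 615.9 -73.6] turn [-0.2 -0.1  0. ] rows 17
[0.145, -0.005, 0.018] [-0.0001, -0.0, 0.0]
[0.145, -0.005, 0.018] [-0.0001, -0.0, 0.0]
[0.145, -0.005, 0.017] [-0.0001, -0.0, 0.0]
[0.145, -0.005, 0.017] [-0.0001, -0.0, 0.0]
[0.145, -0.005, 0.017] [-0.0001, -0.0, 0.0]
[0.145, -0.005, 0.017] [-0.0001, -0.0, 0.0]
[0.145, -0.005, 0.017] [-0.0001, -0.0, 0.0]
[0.145, -0.005, 0.017] [-0.0001, -0.0, 0.0]
[0.145, -0.005, 0.017] [-0.0001, -0.0, 0.0]
[0.145, -0.005, 0.017] [-0.0001, -0.0, 0.0]
[0.145, -0.005, 0.017] [-0.0001, -0.0, 0.0]
[0.145, -0.005, 0.017] [-0.0001, -0.0, 0.0]
[0.145, -0.005, 0.017] [-0.0001, -0.0, 0.0]
[0.145, -0.005, 0.017] [-0.0001, -0.0, 0.0]
motor 0.62 (460.2, -318.1, 43.5, 33.1, 8.1) (array([ 460.6, -322.5]), array([-2.4,  0.6,  2.1, -0.6]))
board 0.57 (649.2, -156.2, 128.9, 82.7, -80.5) (array([ 651.5, -189.9]), array([ 31.6,   6.6,  -4.5, -12.7]))
```

View pics/w4.png

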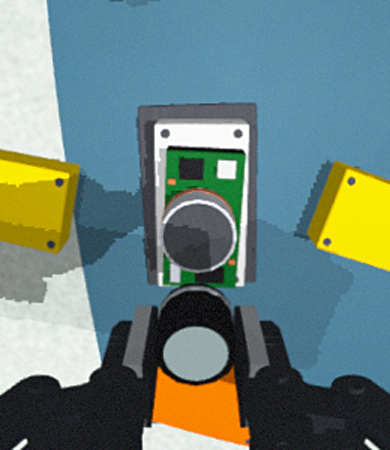

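Lens lifted, and the motor is undisturbed. Carrying the lens to its tray.

Request:
step_arm([
  {"travel": [0.08,-0.004,0],"twist": [0,0,0],"hand": 0.2},
  {"travel": [0.145,-0.005,0],"twist": [0,0,0],"hand": 0.2},
  {"travel": [0.145,-0.005,0],"twist": [0,0,0],"hand": 0.2},
  {"travel": [0.145,-0.005,0],"twist": [0,0,0],"hand": 0.2},
  {"travel": [0.145,-0.005,0],"twist": [0,0,0],"hand": 0.2},
  {"travel": [0.145,-0.005,0],"twist": [0,0,0],"hand": 0.2},
  {"travel": [0.145,-0.005,0],"twist": [0,0,0],"hand": 0.2},
  {"travel": [0.145,-0.005,0],"twist": [0,0,0],"hand": 0.2},
  {"travel": [0.145,-0.005,0],"twist": [0,0,0],"hand": 0.2},
  {"travel": [0.145,-0.005,0],"twist": [0,0,0],"hand": 0.2},
])

```text
clock: 8.07
ee_pos: [468.5, 30.7, 186.7]
eef_rot: [-2.315, -2.083, 0.029]
ft_force: [0.7, -0.0, -0.6]
opening: 25.1
```

```bash
python3 -c "
from h import *
plan(491,295,150,-5)"
```

```text
t 8.07 tcp [468.5  30.7 186.7] y-axis deg -6.0 tilt 1.88 open 25.1 F [ 0.7 -0.  -0.6] tip 14.0
delta [ 22.5 264.3 -36.7] turn [-1.9 -0.2 -1. ] rows 8
[0.133, -0.002, 0.019] [-0.0013, -0.0002, -0.0007]
[0.133, -0.002, 0.019] [-0.0013, -0.0002, -0.0007]
[0.133, -0.002, 0.019] [-0.0013, -0.0002, -0.0007]
[0.133, -0.001, 0.019] [-0.0013, -0.0002, -0.0007]
[0.133, -0.001, 0.019] [-0.0013, -0.0002, -0.0007]
[0.133, -0.001, 0.019] [-0.0013, -0.0002, -0.0007]
[0.133, -0.001, 0.019] [-0.0013, -0.0002, -0.0007]
[0.133, -0.001, 0.018] [-0.0013, -0.0002, -0.0007]
```

Request:
step_arm([
  {"travel": [0.14,-0.002,0.006],"twist": [-0.003,0,-0.001],"hand": 0.2},
  {"travel": [0.133,-0.002,0.006],"twist": [-0.003,0,-0.001],"hand": 0.2},
  {"travel": [0.133,-0.002,0.006],"twist": [-0.003,0,-0.001],"hand": 0.2},
  {"travel": [0.133,-0.002,0.006],"twist": [-0.002,0,-0.001],"hand": 0.2},
  {"travel": [0.133,-0.002,0.006],"twist": [-0.002,0,-0.001],"hand": 0.2},
  {"travel": [0.133,-0.002,0.006],"twist": [-0.002,0,-0.001],"hand": 0.2},
  {"travel": [0.133,-0.002,0.006],"twist": [-0.001,0,-0.001],"hand": 0.2},
  {"travel": [0.07,-0.002,0],"twist": [0,0,0],"hand": 0.2},
  {"travel": [0,0,0],"twist": [0,0,0],"hand": 0.2},
  {"travel": [0,0,0],"twist": [0,0,0],"hand": 0.2},
])

```text
clock: 8.9
ee_pos: [475.7, 302.0, 161.8]
eef_rot: [-2.294, -2.141, 0.003]
ft_force: [-0.5, -1.3, -0.7]
opening: 24.9
```

```bash
python3 -c "
from h import *
plan(491,295,80,-5)
c=read_camera('wrist'); save(c,'w5')
f=c['frame'].astype(int); print([ (r['conf'],r['rect'],cyl(c,contour(r['pixels']),25,0,9)) for r in outline_of('lens_tray','wrist')])
"
```

```text
t 8.9 tcp [475.7 302.  161.8] y-axis deg -3.9 tilt 0.22 open 24.9 F [-0.5 -1.3 -0.7] tip 14.0
delta [ 15.3  -7.  -81.8] turn [-0.2 -0.1  1.1] rows 3
[-0.008, 0.021, 0.109] [-0.0004, -0.0001, 0.002]
[-0.008, 0.021, 0.109] [-0.0004, -0.0001, 0.002]
[-0.008, 0.021, 0.109] [-0.0004, -0.0001, 0.002]
[(0.91, [270.8, 176.9, 321.9, 231.0], (array([491.6, 297.9]), array([-1. ,  0.2,  1. , -0.1])))]
```

View pics/w5.png

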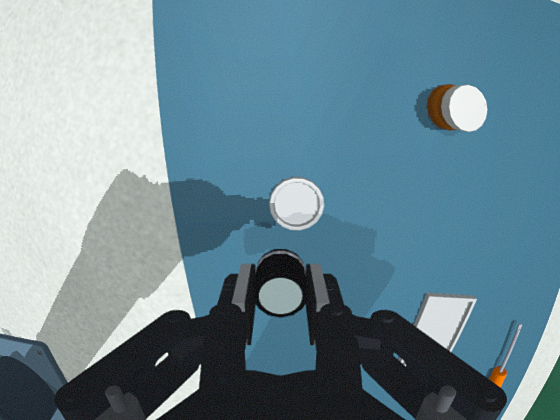

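Request:
step_arm([
  {"travel": [-0.007,0.021,0.11],"twist": [0,0,0.002],"hand": 0.2},
  {"travel": [-0.007,0.021,0.11],"twist": [0,0,0.002],"hand": 0.2},
  {"travel": [-0.007,0.021,0.11],"twist": [0,0,0.002],"hand": 0.2},
  {"travel": [0,0,0.05],"twist": [0,0,0],"hand": 0.2},
  {"travel": [0,0,0],"twist": [0,0,0],"hand": 0.2},
  {"travel": [0,0,0],"twist": [0,0,0],"hand": 0.2},
])

```text
clock: 9.5
ee_pos: [494.6, 284.1, 64.1]
eef_rot: [2.33, 2.104, -0.006]
ft_force: [0.3, 0.4, -0.5]
opening: 25.2
```

```bash
python3 -c "
from h import *
plan(491.3,296,42,-5)"
```

```text
t 9.5 tcp [494.6 284.1  64.1] y-axis deg -5.8 tilt 0.26 open 25.2 F [ 0.3  0.4 -0.5] tip 14.0
delta [ -3.3  11.9 -22.1] turn [-0.1  0.3 -0.8] rows 1
[0.046, -0.018, 0.088] [-0.0003, 0.0014, -0.0045]
```

Request:
step_arm([
  {"travel": [0.046,-0.018,0.04],"twist": [0,0.001,-0.004],"hand": 0.2},
  {"travel": [0,0,0.04],"twist": [0,0,0],"hand": 0.2},
  {"travel": [0,0,0],"twist": [0,0,0],"hand": 0.2},
  {"travel": [0,0,0],"twist": [0,0,0],"hand": 0.2},
])

```text
clock: 9.83
ee_pos: [492.3, 298.4, 46.0]
eef_rot: [2.317, 2.122, 0.006]
ft_force: [0.4, 0.6, -0.4]
opening: 24.7
```

```bash
python3 -c "
from h import *
plan(491.3,296,30,-5)"
```

```text
t 9.83 tcp [492.3 298.4  46. ] y-axis deg -5.0 tilt 0.22 open 24.7 F [ 0.4  0.6 -0.4] tip 14.0
delta [ -1.   -2.4 -16. ] turn [ 0.2 -0.2 -0. ] rows 1
[-0.01, -0.003, 0.064] [0.0009, -0.0008, -0.0002]
```

Request:
step_arm([
  {"travel": [-0.008,-0.003,0.035],"twist": [0.001,-0.001,0],"hand": 0.2},
  {"travel": [0,0,0.02],"twist": [0,0,0],"hand": 0.2},
  {"travel": [0,0,0],"twist": [0,0,0],"hand": 0.2},
  {"travel": [0,0,0],"twist": [0,0,0],"hand": 0.2},
  {"travel": [0,0,0],"twist": [0,0,0],"hand": 0.2},
])

```text
clock: 10.25
ee_pos: [491.7, 297.1, 31.9]
eef_rot: [2.316, 2.123, 0.001]
ft_force: [1.0, -1.1, -0.8]
opening: 24.7
```

```bash
python3 -c "
from h import *
plan(491.3,296,28,-5)
c=read_camera('wrist'); save(c,'w6',(160,160,400,340),3)
c=read_camera('top'); 
r=outline_of('lens_tray','top'); r and print(cyl(c,contour(r[0]['pixels']),25,0,9,False),r[0]['rect']); save(c,'t6',(130,215,190,265),6)"
```

```text
t 10.25 tcp [491.7 297.1  31.9] y-axis deg -5.0 tilt 0.05 open 24.7 F [ 1.  -1.1 -0.8] tip 14.0
delta [-0.4 -1.1 -3.9] turn [ 0. -0.  0.] rows 1
[-0.005, -0.001, 0.016] [0.0003, -0.0001, 0.0001]
(array([496.3, 272.6]), array([-6.7, -7.1,  9.1,  5.3])) [160.8, 242.1, 168.5, 246.3]
```

View pics/w6.png

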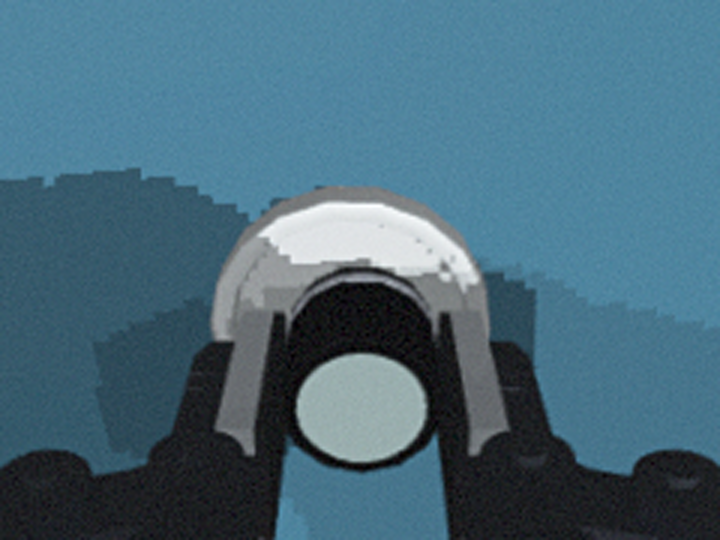

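The lens is centred in the tray. I'll lower the last millimetres and watch the force.

Request:
step_arm([
  {"travel": [-0.004,0,0.01],"twist": [0,0,0],"hand": 0.2},
  {"travel": [0,0,0.004],"twist": [0,0,0],"hand": 0.2},
  {"travel": [0,0,0],"twist": [0,0,0],"hand": 0.2},
  {"travel": [0,0,0],"twist": [0,0,0],"hand": 0.2},
])

```text
clock: 10.73
ee_pos: [492.2, 296.2, 28.8]
eef_rot: [2.316, 2.122, 0.003]
ft_force: [0.7, 0.2, -0.7]
opening: 25.0
```

```bash
python3 -c "
from h import *
for i in range(3): read_camera('wrist'); st()"
```

```text
t 10.78 tcp [492.2 296.1  28.8] y-axis deg -5.0 tilt 0.13 open 25.0 F [-0.1 -0.9 -0.8] tip 14.0
t 10.83 tcp [492.2 296.2  28.8] y-axis deg -5.0 tilt 0.13 open 25.3 F [ 0.1  0.5 -0.8] tip 14.0
t 10.88 tcp [492.2 296.3  28.8] y-axis deg -5.0 tilt 0.13 open 25.2 F [ 0.6 -0.5 -1.6] tip 14.0
```

Request:
step_arm([
  {"travel": [0,0,0.006],"twist": [0,0,0],"hand": 0.2},
  {"travel": [0,0,0],"twist": [0,0,0],"hand": 0.2},
  {"travel": [0,0,0],"twist": [0,0,0],"hand": 0.2},
])

```text
clock: 11.13
ee_pos: [492.6, 296.7, 28.0]
eef_rot: [2.315, 2.122, 0.005]
ft_force: [-0.6, -0.3, -1.2]
opening: 25.3
```

Request:
step_arm([
  {"travel": [0,0,0.008],"twist": [0,0,0],"hand": 0.2},
  {"travel": [0,0,0],"twist": [0,0,0],"hand": 0.2},
  {"travel": [0,0,0],"twist": [0,0,0],"hand": 0.2},
])

```text
clock: 11.38
ee_pos: [493.1, 297.3, 28.3]
eef_rot: [2.315, 2.121, 0.007]
ft_force: [-0.5, 0.3, -0.8]
opening: 25.4
```

```bash
python3 -c "
from h import *
plan(491.3,296,28,-5)
for i in range(2): read_camera('wrist'); st()"
```

```text
t 11.38 tcp [493.1 297.3  28.3] y-axis deg -5.0 tilt 0.27 open 25.4 F [-0.5  0.3 -0.8] tip 14.0
delta [-1.8 -1.3 -0.3] turn [ 0.3 -0.1  0. ] rows 1
[-0.006, -0.007, 0.001] [0.0014, -0.0006, 0.0]
t 11.43 tcp [493.1 297.3  28.2] y-axis deg -5.0 tilt 0.27 open 24.9 F [-0.4  0.2 -1. ] tip 14.0
t 11.48 tcp [493.  297.2  28. ] y-axis deg -5.0 tilt 0.25 open 24.9 F [-0.6 -0.1 -1.7] tip 14.0
```

Request:
step_arm([
  {"travel": [-0.006,-0.007,0.01],"twist": [0.001,0,0],"hand": 0.2},
  {"travel": [0,0,0.005],"twist": [0,0,0],"hand": 0.2},
  {"travel": [0,0,0],"twist": [0,0,0],"hand": 0.2},
])

```text
clock: 11.73
ee_pos: [492.9, 297.4, 27.6]
eef_rot: [2.315, 2.122, 0.009]
ft_force: [0.3, -0.4, -0.8]
opening: 25.1
```

```bash
python3 -c "
from h import *
plan(491.3,296,26,-5)
for i in range(2): read_camera('wrist'); st()"
```

```text
t 11.73 tcp [492.9 297.4  27.6] y-axis deg -5.0 tilt 0.33 open 25.1 F [ 0.3 -0.4 -0.8] tip 14.0
delta [-1.6 -1.4 -1.6] turn [ 0.3 -0.2  0. ] rows 1
[-0.006, -0.006, 0.006] [0.0015, -0.0011, 0.0]
t 11.78 tcp [493.1 297.5  27.5] y-axis deg -5.0 tilt 0.35 open 25.0 F [-0.3  0.3 -1. ] tip 14.0
t 11.83 tcp [493.  297.5  27.3] y-axis deg -5.0 tilt 0.35 open 25.1 F [-2.6 -0.7  6.4] tip 14.0
```

Contact at TCP z of about 27.4. Releasing.

Request:
step_arm([
  {"travel": [0,0,0],"twist": [0,0,0],"hand": 0.34},
  {"travel": [0,0,0],"twist": [0,0,0],"hand": 0.42},
  {"travel": [0,0,0],"twist": [0,0,0],"hand": 0.6},
  {"travel": [0,0,0],"twist": [0,0,0],"hand": 0.7},
  {"travel": [0,0,-0.04],"twist": [0,0,0],"hand": 0.8},
  {"travel": [0,0,-0.1],"twist": [0,0,0],"hand": 0.9},
  {"travel": [0,0,-0.15],"twist": [0,0,0],"hand": 1},
  {"travel": [0,0,-0.15],"twist": [0,0,0],"hand": 1},
  {"travel": [0,0,-0.15],"twist": [0,0,0],"hand": 1},
])

```text
clock: 12.58
ee_pos: [486.7, 293.1, 171.8]
eef_rot: [-2.312, -2.122, 0.021]
ft_force: [0.5, 0.7, 0.2]
opening: 85.8
```

```bash
python3 -c "
from h import *
plan(461.5,-322.5,190,-5)
c=read_camera('wrist'); save(c,'w7',(170,110,410,290),3)
for t,a in (('lens_tray',(25,0,9)),('lens',(13,3,29))): print(t,[ (r['conf'],r['rect'],cyl(c,contour(r['pixels']),*a)) for r in outline_of(t,'wrist')[:1]])
"
```

```text
t 12.58 tcp [486.7 293.1 171.8] y-axis deg -4.9 tilt 0.78 open 85.8 F [0.5 0.7 0.2] tip 14.0
delta [ -25.2 -615.6   18.2] turn [-0.7  0.4  0.1] rows 17
[-0.145, 0.006, -0.003] [-0.0002, 0.0001, 0.0]
[-0.145, 0.006, -0.003] [-0.0002, 0.0001, 0.0]
[-0.145, 0.006, -0.003] [-0.0002, 0.0001, 0.0]
[-0.145, 0.007, -0.003] [-0.0002, 0.0001, 0.0]
[-0.145, 0.007, -0.004] [-0.0002, 0.0001, 0.0]
[-0.145, 0.007, -0.004] [-0.0002, 0.0001, 0.0]
[-0.145, 0.007, -0.004] [-0.0002, 0.0001, 0.0]
[-0.145, 0.007, -0.004] [-0.0002, 0.0001, 0.0]
[-0.145, 0.007, -0.004] [-0.0002, 0.0001, 0.0]
[-0.145, 0.007, -0.004] [-0.0002, 0.0001, 0.0]
[-0.145, 0.007, -0.004] [-0.0002, 0.0001, 0.0]
[-0.145, 0.007, -0.004] [-0.0002, 0.0001, 0.0]
[-0.145, 0.007, -0.004] [-0.0002, 0.0001, 0.0]
[-0.145, 0.007, -0.004] [-0.0002, 0.0001, 0.0]
lens_tray [(0.87, [260.5, 165.2, 309.9, 218.1], (array([491.6, 298.1]), array([ 0.1, -0.3, -0.1,  0.4])))]
lens [(0.97, [274.8, 177.4, 307.8, 212.2], (array([494.9, 297.4]), array([ 0. , -0.7, -0. ,  0.7])))]
```

View pics/w7.png

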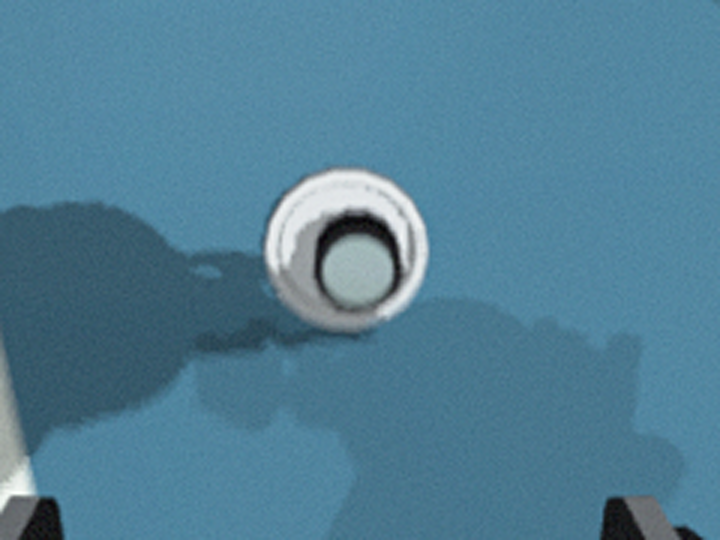

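The lens stands upright in its tray, 3 mm off centre. Back for the motor.

Request:
step_arm([
  {"travel": [-0.08,0.004,-0.01],"twist": [0,0,0],"hand": 1},
  {"travel": [-0.145,0.006,-0.008],"twist": [0,0,0],"hand": 1},
  {"travel": [-0.145,0.006,-0.008],"twist": [0,0,0],"hand": 1},
  {"travel": [-0.145,0.006,-0.008],"twist": [0,0,0],"hand": 1},
  {"travel": [-0.145,0.006,-0.008],"twist": [0,0,0],"hand": 1},
  {"travel": [-0.145,0.006,-0.008],"twist": [0,0,0],"hand": 1},
  {"travel": [-0.145,0.006,-0.008],"twist": [0,0,0],"hand": 1},
  {"travel": [-0.145,0.006,-0.008],"twist": [0,0,0],"hand": 1},
  {"travel": [-0.145,0.006,-0.008],"twist": [0,0,0],"hand": 1},
  {"travel": [-0.145,0.006,-0.008],"twist": [0,0,0],"hand": 1},
])

```text
clock: 13.57
ee_pos: [466.8, -56.9, 187.8]
eef_rot: [-2.286, -2.134, 0.017]
ft_force: [0.6, -0.4, 0.2]
opening: 85.5
```

```bash
python3 -c "
from h import *
plan(461.5,-322.5,200,-5)"
```

```text
t 13.57 tcp [466.8 -56.9 187.8] y-axis deg -3.9 tilt 1.06 open 85.5 F [ 0.6 -0.4  0.2] tip 14.0
delta [  -5.3 -265.6   12.2] turn [-1.1 -0.1  1.1] rows 7
[-0.152, 0.007, -0.007] [-0.0008, -0.0001, 0.0008]
[-0.152, 0.008, -0.007] [-0.0008, -0.0001, 0.0008]
[-0.152, 0.008, -0.007] [-0.0008, -0.0001, 0.0008]
[-0.152, 0.009, -0.007] [-0.0008, -0.0001, 0.0008]
[-0.152, 0.009, -0.007] [-0.0008, -0.0001, 0.0008]
[-0.151, 0.009, -0.007] [-0.0008, -0.0001, 0.0008]
[-0.151, 0.01, -0.007] [-0.0008, -0.0001, 0.0008]
```

Request:
step_arm([
  {"travel": [-0.15,0.008,-0.007],"twist": [-0.001,0,0.001],"hand": 1},
  {"travel": [-0.15,0.008,-0.007],"twist": [-0.001,0,0.001],"hand": 1},
  {"travel": [-0.15,0.008,-0.007],"twist": [-0.001,0,0.001],"hand": 1},
  {"travel": [-0.15,0.008,-0.007],"twist": [-0.001,0,0.001],"hand": 1},
  {"travel": [-0.15,0.008,-0.007],"twist": [-0.001,0,0.001],"hand": 1},
  {"travel": [-0.15,0.008,-0.007],"twist": [-0.001,0,0.001],"hand": 1},
  {"travel": [-0.1,0.008,-0.007],"twist": [-0.001,0,0.001],"hand": 1},
  {"travel": [0,0,0],"twist": [0,0,0],"hand": 1},
  {"travel": [0,0,0],"twist": [0,0,0],"hand": 1},
  {"travel": [0,0,0],"twist": [0,0,0],"hand": 1},
])

```text
clock: 14.4
ee_pos: [447.2, -328.6, 190.3]
eef_rot: [-2.327, -2.092, 0.011]
ft_force: [-1.0, 0.7, -0.5]
opening: 85.3
```

```bash
python3 -c "
from h import *
c=read_camera('wrist')
r=outline_of('motor','wrist')[0];print(r['conf'],r['rect'],cyl(c,contour(r['pixels']),21,58,86))
r=outline_of('board','wrist')[0];print(r['conf'],r['rect'],fit(plane(c,contour(r['pixels']),58,True)))
plan(461.5,-322.5,110,-5)"
```

```text
0.59 [271.2, 177.1, 326.5, 241.2] (array([ 462. , -323.9]), array([-1.2, -0.3,  1.2,  0.4]))
0.72 [275.7, 149.5, 334.9, 251.7] (467.8, -302.3, 46.5, 43.9, -8.0)
t 14.55 tcp [ 448.2 -327.   190.9] y-axis deg -5.9 tilt 0.74 open 85.4 F [-0.1  0.1 -0.3] tip 14.0
delta [ 13.3   4.5 -80.9] turn [-0.7 -0.2 -0.9] rows 3
[0.007, 0.018, 0.108] [-0.0013, -0.0004, -0.0017]
[0.007, 0.018, 0.108] [-0.0013, -0.0004, -0.0017]
[0.007, 0.018, 0.108] [-0.0013, -0.0004, -0.0017]
```

Request:
step_arm([
  {"travel": [0.007,0.022,0.08],"twist": [-0.001,0,-0.002],"hand": 1},
  {"travel": [0.007,0.022,0.08],"twist": [-0.001,0,-0.002],"hand": 1},
  {"travel": [0.003,0.012,0.08],"twist": [-0.001,0,-0.001],"hand": 1},
  {"travel": [0,0,0.04],"twist": [0,0,0],"hand": 1},
  {"travel": [0,0,0],"twist": [0,0,0],"hand": 1},
  {"travel": [0,0,0],"twist": [0,0,0],"hand": 1},
])

```text
clock: 15.05
ee_pos: [466.2, -316.6, 120.2]
eef_rot: [-2.301, -2.135, -0.005]
ft_force: [0.3, 1.0, 0.4]
opening: 85.5
```

```bash
python3 -c "
from h import *
plan(462,-323.2,83,-5)"
```

```text
t 15.05 tcp [ 466.2 -316.6  120.2] y-axis deg -4.3 tilt 0.25 open 85.5 F [0.3 1.  0.4] tip 14.0
delta [ -4.2  -6.6 -37.2] turn [ 0.  -0.2  0.7] rows 1
[-0.028, -0.015, 0.149] [0.0001, -0.0014, 0.0039]
```

Request:
step_arm([
  {"travel": [-0.02,-0.012,0.05],"twist": [0,-0.001,0.002],"hand": 1},
  {"travel": [0,0,0.05],"twist": [0,0,0.001],"hand": 1},
  {"travel": [0,0,0.03],"twist": [0,0,0],"hand": 1},
  {"travel": [0,0,0],"twist": [0,0,0],"hand": 0.9},
  {"travel": [0,0,0],"twist": [0,0,0],"hand": 0.8},
])

```text
clock: 15.47
ee_pos: [465.2, -321.0, 89.9]
eef_rot: [2.309, 2.124, 0.004]
ft_force: [0.3, 0.4, 0.7]
opening: 68.9
```

```bash
python3 -c "
from h import *
plan(462,-323.2,83,-5)"
```

```text
t 15.47 tcp [ 465.2 -321.    89.9] y-axis deg -4.8 tilt 0.28 open 68.9 F [0.3 0.4 0.7] tip 14.0
delta [-3.2 -2.2 -6.9] turn [0.3 0.  0.2] rows 1
[-0.01, -0.012, 0.027] [0.0015, 0.0003, 0.0013]
```

Request:
step_arm([
  {"travel": [-0.01,-0.012,0.02],"twist": [0.001,0,0.001],"hand": 0.7},
  {"travel": [0,0,0.012],"twist": [0,0,0],"hand": 0.62},
  {"travel": [0,0,0],"twist": [0,0,0],"hand": 0.62},
  {"travel": [0,0,0],"twist": [0,0,0],"hand": 0.62},
])

```text
clock: 15.8
ee_pos: [462.6, -323.9, 82.5]
eef_rot: [2.313, 2.121, 0.001]
ft_force: [0.8, -0.6, -0.5]
opening: 53.1
```

```bash
python3 -c "
from h import *
plan(462,-323.2,83,-5)"
```

```text
t 15.8 tcp [ 462.6 -323.9   82.5] y-axis deg -5.0 tilt 0.21 open 53.1 F [ 0.8 -0.6 -0.5] tip 14.0
delta [-0.6  0.7  0.5] turn [0.2 0.1 0. ] rows 1
[0.003, -0.003, -0.002] [0.001, 0.0006, 0.0002]
```

Request:
step_arm([
  {"travel": [0.003,-0.003,-0.002],"twist": [0.001,0,0],"hand": 0.52},
  {"travel": [0,0,0],"twist": [0,0,0],"hand": 0.4},
  {"travel": [0,0,0],"twist": [0,0,0],"hand": 0.35},
  {"travel": [0,0,0],"twist": [0,0,0],"hand": 0.35},
  {"travel": [0,0,0],"twist": [0,0,0],"hand": 0.35},
], newtons=40)

```text
clock: 16.22
ee_pos: [462.0, -322.9, 83.6]
eef_rot: [2.315, 2.122, -0.002]
ft_force: [0.0, 0.1, -2.2]
opening: 40.5
```

Request:
step_arm([
  {"travel": [0,0,-0.015],"twist": [0,0,0],"hand": 0.35},
  {"travel": [0,0,-0.05],"twist": [0,0,0],"hand": 0.35},
  {"travel": [0,0,-0.1],"twist": [0,0,0],"hand": 0.35},
  {"travel": [0,0,-0.1],"twist": [0,0,0],"hand": 0.35},
  {"travel": [0,0,-0.04],"twist": [0,0,0],"hand": 0.35},
  {"travel": [0,0,0],"twist": [0,0,0],"hand": 0.35},
])

```text
clock: 16.72
ee_pos: [461.1, -321.9, 164.4]
eef_rot: [-2.313, -2.123, 0.003]
ft_force: [-0.6, 0.1, -1.8]
opening: 40.2
```

```bash
python3 -c "
from h import *
c=read_camera('wrist'); save(c,'w8',(150,60,410,360),1.5)
plan(454,-18,150,-5)"
```

```text
t 16.77 tcp [ 461.  -321.8  163.6] y-axis deg -4.9 tilt 0.17 open 40.7 F [ 0.9 -0.1 -1.6] tip 14.0
delta [ -7.  303.8 -13.6] turn [-0.2  0.   0.1] rows 9
[0.134, -0.015, 0.006] [-0.0001, 0.0, 0.0]
[0.134, -0.015, 0.006] [-0.0001, 0.0, 0.0]
[0.134, -0.015, 0.006] [-0.0001, 0.0, 0.0]
[0.134, -0.015, 0.006] [-0.0001, 0.0, 0.0]
[0.134, -0.015, 0.006] [-0.0001, 0.0, 0.0]
[0.134, -0.015, 0.006] [-0.0001, 0.0, 0.0]
[0.134, -0.015, 0.006] [-0.0001, 0.0, 0.0]
[0.134, -0.015, 0.006] [-0.0001, 0.0, 0.0]
[0.134, -0.015, 0.006] [-0.0001, 0.0, 0.0]
```

View pics/w8.png

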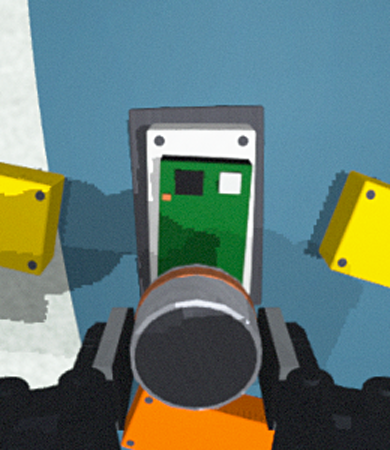

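Motor held; board and housing are still in place. Carrying it to the large round tray.

Request:
step_arm([
  {"travel": [0.08,-0.012,0],"twist": [0,0,0],"hand": 0.35},
  {"travel": [0.13,-0.013,0],"twist": [-0.001,0,0],"hand": 0.35},
  {"travel": [0.13,-0.013,0],"twist": [-0.001,0,0],"hand": 0.35},
  {"travel": [0.13,-0.013,0],"twist": [-0.001,0,0],"hand": 0.35},
  {"travel": [0.13,-0.013,0],"twist": [-0.001,0,0],"hand": 0.35},
  {"travel": [0.13,-0.013,0],"twist": [-0.001,0,0],"hand": 0.35},
  {"travel": [0.13,-0.013,0],"twist": [-0.001,0,0],"hand": 0.35},
  {"travel": [0.13,-0.01,0],"twist": [0,0,0],"hand": 0.35},
  {"travel": [0.08,-0.01,0],"twist": [0,0,0],"hand": 0.35},
  {"travel": [0,0,0],"twist": [0,0,0],"hand": 0.35},
])

```text
clock: 17.6
ee_pos: [450.6, -44.1, 154.0]
eef_rot: [2.319, 2.112, 0.008]
ft_force: [-0.2, 0.0, -2.1]
opening: 40.2
```

```bash
python3 -c "
from h import *
c=read_camera('wrist')
for r in outline_of('motor_tray','wrist')[:2]:print(r['conf'],r['rect'],cyl(c,contour(r['pixels']),33,0,9))
plan(454,-18,80,-5)"
```

```text
0.96 [242.1, 133.3, 314.5, 205.9] (array([454.2, -16.4]), array([-0.4, -0.8,  0.4,  1. ]))
t 17.7 tcp [450.7 -48.  153.9] y-axis deg -5.6 tilt 0.39 open 40.0 F [-0.1 -0.2 -1.4] tip 14.0
delta [  3.3  30.  -73.9] turn [ 0.4  0.1 -0.6] rows 3
[0.04, -0.0, 0.098] [0.0007, 0.0001, -0.001]
[0.04, 0.0, 0.099] [0.0007, 0.0001, -0.001]
[0.04, 0.001, 0.099] [0.0007, 0.0001, -0.001]
```

Request:
step_arm([
  {"travel": [0.05,0,0.07],"twist": [0.001,0,-0.001],"hand": 0.35},
  {"travel": [0.05,0,0.08],"twist": [0.001,0,-0.001],"hand": 0.35},
  {"travel": [0.03,0,0.08],"twist": [0,0,-0.001],"hand": 0.35},
  {"travel": [0,0,0.06],"twist": [0,0,0],"hand": 0.35},
  {"travel": [0,0,0],"twist": [0,0,0],"hand": 0.35},
  {"travel": [0,0,0],"twist": [0,0,0],"hand": 0.35},
])

```text
clock: 18.2
ee_pos: [454.8, -24.3, 76.7]
eef_rot: [2.327, 2.105, -0.007]
ft_force: [-0.4, 0.1, -1.7]
opening: 40.6
```

```bash
python3 -c "
from h import *
plan(454.2,-17.2,45,-5)"
```

```text
t 18.2 tcp [454.8 -24.3  76.7] y-axis deg -5.7 tilt 0.34 open 40.6 F [-0.4  0.1 -1.7] tip 14.0
delta [ -0.6   7.1 -31.7] turn [-0.   0.3 -0.7] rows 1
[0.029, -0.005, 0.127] [-0.0001, 0.0019, -0.0041]
```

Request:
step_arm([
  {"travel": [0.029,-0.005,0.06],"twist": [0,0.001,-0.003],"hand": 0.35},
  {"travel": [0,0,0.06],"twist": [0,0,0],"hand": 0.35},
  {"travel": [0,0,0],"twist": [0,0,0],"hand": 0.35},
  {"travel": [0,0,0],"twist": [0,0,0],"hand": 0.35},
])

```text
clock: 18.53
ee_pos: [456.3, -22.1, 48.3]
eef_rot: [2.324, 2.106, -0.002]
ft_force: [-0.6, -0.2, -0.8]
opening: 40.6
```

```bash
python3 -c "
from h import *
plan(454.2,-17.2,32,-5)"
```

```text
t 18.53 tcp [456.3 -22.1  48.3] y-axis deg -5.6 tilt 0.34 open 40.6 F [-0.6 -0.2 -0.8] tip 14.0
delta [ -2.1   4.9 -16.3] turn [ 0.2  0.3 -0.6] rows 1
[0.019, -0.01, 0.065] [0.001, 0.0016, -0.0035]
```

Request:
step_arm([
  {"travel": [0.022,-0.01,0.03],"twist": [0.001,0.001,-0.003],"hand": 0.35},
  {"travel": [0,0,0.025],"twist": [0,0,0],"hand": 0.35},
  {"travel": [0,0,0],"twist": [0,0,0],"hand": 0.35},
  {"travel": [0,0,0],"twist": [0,0,0],"hand": 0.35},
])

```text
clock: 18.87
ee_pos: [456.2, -17.7, 36.1]
eef_rot: [2.317, 2.115, 0.002]
ft_force: [-0.1, 0.4, -0.7]
opening: 40.3
```

```bash
python3 -c "
from h import *
plan(454.2,-17.2,28,-5)"
```

```text
t 18.87 tcp [456.2 -17.7  36.1] y-axis deg -5.2 tilt 0.26 open 40.3 F [-0.1  0.4 -0.7] tip 14.0
delta [-2.   0.5 -8.1] turn [ 0.2  0.1 -0.2] rows 1
[0.001, -0.008, 0.032] [0.0013, 0.0006, -0.0012]
```

Request:
step_arm([
  {"travel": [0.001,-0.009,0.018],"twist": [0.001,0,-0.001],"hand": 0.35},
  {"travel": [0,0,0.012],"twist": [0,0,0],"hand": 0.35},
  {"travel": [0,0,0],"twist": [0,0,0],"hand": 0.35},
  {"travel": [0,0,0],"twist": [0,0,0],"hand": 0.35},
])

```text
clock: 19.2
ee_pos: [454.4, -17.3, 28.5]
eef_rot: [2.314, 2.12, -0.0]
ft_force: [-0.0, -0.4, 2.6]
opening: 40.4
```

```bash
python3 -c "
from h import *
read_camera('wrist');read_camera('wrist')
plan(454.2,-17.2,28,-5)"
```

```text
t 19.3 tcp [454.5 -17.3  28.6] y-axis deg -5.0 tilt 0.17 open 40.5 F [-0.5 -0.1 -2.9] tip 14.0
delta [-0.3  0.1 -0.6] turn [ 0.1  0.1 -0. ] rows 1
[0.0, -0.001, 0.003] [0.0007, 0.0006, -0.0001]
```

Request:
step_arm([
  {"travel": [0,-0.001,0.006],"twist": [0.0005,0,0],"hand": 0.35},
  {"travel": [0,0,0.002],"twist": [0,0,0],"hand": 0.35},
])

```text
clock: 19.47
ee_pos: [454.6, -17.3, 28.5]
eef_rot: [2.314, 2.12, -0.003]
ft_force: [-2.2, -0.2, 1.9]
opening: 40.2
```

```bash
python3 -c "
from h import *
st();read_camera('wrist');st()"
```

```text
t 19.47 tcp [454.6 -17.3  28.5] y-axis deg -5.0 tilt 0.2 open 40.2 F [-2.2 -0.2  1.9] tip 14.0
t 19.52 tcp [454.6 -17.3  28.5] y-axis deg -5.0 tilt 0.2 open 40.6 F [-3.6 -0.4 10.6] tip 14.0
```

Contact. Releasing and rising.

Request:
step_arm([
  {"travel": [0,0,0],"twist": [0,0,0],"hand": 0.52},
  {"travel": [0,0,0],"twist": [0,0,0],"hand": 0.65},
  {"travel": [0,0,0],"twist": [0,0,0],"hand": 0.8},
  {"travel": [0,0,0],"twist": [0,0,0],"hand": 1},
  {"travel": [0,0,-0.04],"twist": [0,0,0],"hand": 1},
  {"travel": [0,0,-0.1],"twist": [0,0,0],"hand": 1},
  {"travel": [0,0,-0.15],"twist": [0,0,0],"hand": 1},
  {"travel": [0,0,-0.15],"twist": [0,0,0],"hand": 1},
  {"travel": [0,0,-0.1],"twist": [0,0,0],"hand": 1},
])

```text
clock: 20.27
ee_pos: [450.6, -16.1, 166.1]
eef_rot: [-2.31, -2.121, 0.015]
ft_force: [0.6, -0.8, 0.2]
opening: 85.5
```

```bash
python3 -c "
from h import *
plan(466,-323,185,-6)
c=read_camera('wrist'); save(c,'w9',(170,90,410,290),3)
for t,a in (('motor_tray',(33,0,9)),('motor',(21,3,31))): print(t,[ (r['conf'],r['rect'],cyl(c,contour(r['pixels']),*a)) for r in outline_of(t,'wrist')[:1]])
"
```

```text
t 20.27 tcp [450.6 -16.1 166.1] y-axis deg -4.9 tilt 0.62 open 85.5 F [ 0.6 -0.8  0.2] tip 14.0
delta [  15.4 -306.9   18.9] turn [-0.6  0.2  1.1] rows 9
[-0.135, 0.018, -0.008] [-0.0004, 0.0001, 0.0007]
[-0.135, 0.019, -0.008] [-0.0004, 0.0001, 0.0007]
[-0.135, 0.019, -0.008] [-0.0004, 0.0001, 0.0007]
[-0.135, 0.019, -0.008] [-0.0004, 0.0001, 0.0007]
[-0.135, 0.02, -0.008] [-0.0004, 0.0001, 0.0007]
[-0.135, 0.02, -0.008] [-0.0004, 0.0001, 0.0007]
[-0.135, 0.02, -0.008] [-0.0004, 0.0001, 0.0007]
[-0.135, 0.02, -0.008] [-0.0004, 0.0001, 0.0007]
[-0.135, 0.021, -0.008] [-0.0004, 0.0001, 0.0007]
motor_tray [(0.83, [246.8, 165.3, 319.7, 231.6], (array([454. , -15.6]), array([-0.5, -1.1,  0.5,  1.6])))]
motor [(0.73, [260.8, 178.0, 309.9, 235.2], (array([456.2, -18.7]), array([-0.1, -0.5,  0.1,  0.6])))]
```

View pics/w9.png

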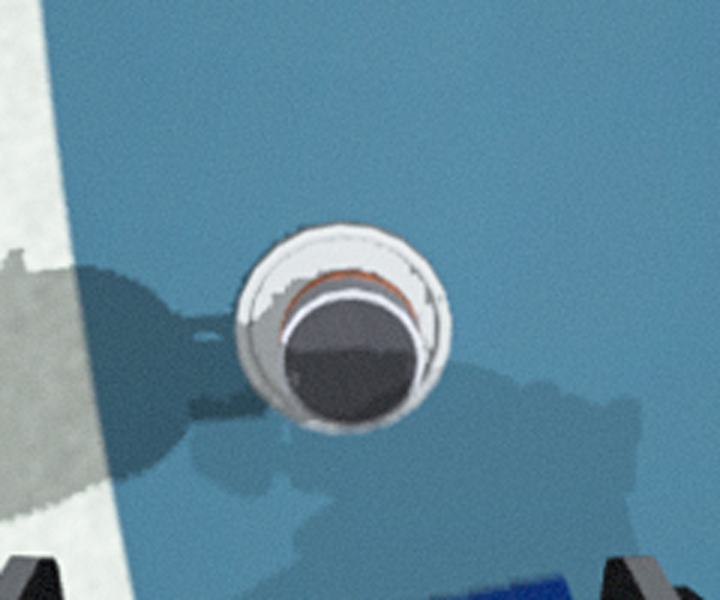

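The motor is upright in its tray, about 3 mm off centre. Next the board. 11 pictures viewed so far.

Request:
step_arm([
  {"travel": [-0.08,0.016,-0.008],"twist": [0,0,0],"hand": 1},
  {"travel": [-0.135,0.02,-0.008],"twist": [-0.001,0,0.001],"hand": 1},
  {"travel": [-0.135,0.02,-0.008],"twist": [-0.001,0,0.001],"hand": 1},
  {"travel": [-0.135,0.02,-0.008],"twist": [-0.001,0,0.001],"hand": 1},
  {"travel": [-0.135,0.02,-0.008],"twist": [-0.001,0,0.001],"hand": 1},
  {"travel": [-0.135,0.02,-0.008],"twist": [-0.001,0,0.001],"hand": 1},
  {"travel": [-0.135,0.02,-0.008],"twist": [-0.001,0,0.001],"hand": 1},
  {"travel": [-0.12,0.02,-0.008],"twist": [0,0,0.001],"hand": 1},
  {"travel": [-0.05,0.02,0],"twist": [0,0,0],"hand": 1},
  {"travel": [0,0,0],"twist": [0,0,0],"hand": 1},
])

```text
clock: 21.25
ee_pos: [464.4, -293.3, 174.5]
eef_rot: [-2.328, -2.105, 0.002]
ft_force: [-0.7, -0.0, -0.5]
opening: 85.2
```

```bash
python3 -c "
from h import *
c=read_camera('wrist');c=read_camera('wrist'); save(c,'w10')
r=outline_of('board','wrist')[0];print(r['conf'],r['rect'],fit(plane(c,contour(r['pixels']),58,True)))
f=cv2.cvtColor(c['frame'],cv2.COLOR_RGB2HSV); m=((f[...,0]>45)&(f[...,0]<80)&(f[...,1]>120)&(f[...,2]>40)).astype(np.uint8); m[300:]=0
m=cv2.morphologyEx(m,cv2.MORPH_CLOSE,np.ones((5,5)));k=contour(m); print('green',k.min(0),k.max(0),fit(plane(c,k,58,True)))
plan(466,-323,110,-6)"
```

```text
0.95 [259.9, 198.0, 317.1, 296.5] (465.2, -321.6, 89.1, 46.3, 82.3)
green [258 201] [314 294] (464.8, -323.4, 84.7, 44.4, 82.7)
t 21.4 tcp [ 464.7 -288.6  174.7] y-axis deg -5.5 tilt 0.27 open 85.3 F [-0.1  0.8  0.5] tip 14.0
delta [  1.3 -34.4 -64.7] turn [-0.2 -0.2  0.5] rows 2
[-0.069, 0.01, 0.129] [-0.0006, -0.0005, 0.0015]
[-0.068, 0.01, 0.129] [-0.0006, -0.0005, 0.0015]
```

View pics/w10.png

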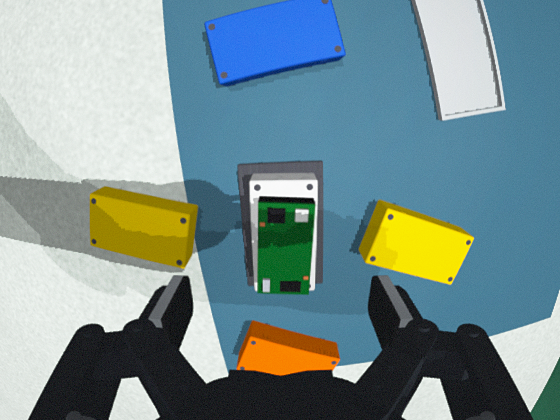

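The board is at (286,247), clear of its neighbours: pose (465,-323.5), 82.7°. Descending.

Request:
step_arm([
  {"travel": [-0.07,0.01,0.1],"twist": [0,0,0.004],"hand": 1},
  {"travel": [-0.06,0.01,0.1],"twist": [0,0,0.004],"hand": 1},
  {"travel": [0,0,0.06],"twist": [0,0,0],"hand": 1},
  {"travel": [0,0,0],"twist": [0,0,0],"hand": 1},
  {"travel": [0,0,0],"twist": [0,0,0],"hand": 1},
])

```text
clock: 21.82
ee_pos: [468.6, -311.5, 107.7]
eef_rot: [-2.332, -2.093, -0.005]
ft_force: [0.1, 0.0, 0.4]
opening: 85.6
```

```bash
python3 -c "
from h import *
plan(465,-323.5,80,-7.3)"
```

```text
t 21.82 tcp [ 468.6 -311.5  107.7] y-axis deg -6.2 tilt 0.49 open 85.6 F [0.1 0.  0.4] tip 14.0
delta [ -3.6 -12.  -27.7] turn [-0.2 -0.4  1.1] rows 1
[-0.05, -0.009, 0.111] [-0.0012, -0.0024, 0.0063]
```

Request:
step_arm([
  {"travel": [-0.03,-0.006,0.05],"twist": [-0.001,-0.002,0.004],"hand": 1},
  {"travel": [-0.02,-0.004,0.05],"twist": [0,0,0.002],"hand": 1},
  {"travel": [0,0,0],"twist": [0,0,0],"hand": 0.9},
  {"travel": [0,0,0],"twist": [0,0,0],"hand": 0.9},
])

```text
clock: 22.15
ee_pos: [467.2, -318.9, 84.8]
eef_rot: [-2.35, -2.085, -0.006]
ft_force: [0.1, 0.5, 0.4]
opening: 77.0
```

```bash
python3 -c "
from h import *
plan(465,-323.5,61,-7.3)"
```

```text
t 22.15 tcp [ 467.2 -318.9   84.8] y-axis deg -6.8 tilt 0.2 open 77.0 F [0.1 0.5 0.4] tip 14.0
delta [ -2.2  -4.6 -23.8] turn [ 0.1 -0.2  0.5] rows 1
[-0.02, -0.007, 0.095] [0.0006, -0.0009, 0.0025]
```

Request:
step_arm([
  {"travel": [-0.02,-0.009,0.045],"twist": [0,-0.001,0.002],"hand": 0.85},
  {"travel": [-0.003,0,0.045],"twist": [0,0,0.001],"hand": 0.8},
  {"travel": [0,0,0],"twist": [0,0,0],"hand": 0.72},
  {"travel": [0,0,0],"twist": [0,0,0],"hand": 0.68},
])

```text
clock: 22.48
ee_pos: [465.5, -324.2, 62.1]
eef_rot: [2.356, 2.072, 0.004]
ft_force: [0.0, 0.1, -0.1]
opening: 57.8
```

```bash
python3 -c "
from h import *
plan(465,-323.5,61,-7.3)"
```

```text
t 22.48 tcp [ 465.5 -324.2   62.1] y-axis deg -7.3 tilt 0.27 open 57.8 F [ 0.   0.1 -0.1] tip 14.0
delta [-0.5  0.7 -1.1] turn [ 0.3  0.1 -0. ] rows 1
[0.002, -0.002, 0.004] [0.0015, 0.0003, -0.0003]
```

Request:
step_arm([
  {"travel": [0.002,-0.002,0.005],"twist": [0.001,0,0],"hand": 0.58},
  {"travel": [0,0,0],"twist": [0,0,0],"hand": 0.5},
  {"travel": [0,0,0],"twist": [0,0,0],"hand": 0.4},
  {"travel": [0,0,0],"twist": [0,0,0],"hand": 0.4},
  {"travel": [0,0,0],"twist": [0,0,0],"hand": 0.4},
], newtons=40)

```text
clock: 22.9
ee_pos: [465.4, -323.3, 61.1]
eef_rot: [2.358, 2.074, 0.0]
ft_force: [0.7, 0.1, 0.3]
opening: 44.4
```

Request:
step_arm([
  {"travel": [0,0,-0.015],"twist": [0,0,0],"hand": 0.4},
  {"travel": [0,0,-0.05],"twist": [0,0,0],"hand": 0.4},
  {"travel": [0,0,-0.1],"twist": [0,0,0],"hand": 0.4},
  {"travel": [0,0,-0.1],"twist": [0,0,0],"hand": 0.4},
  {"travel": [0,0,-0.1],"twist": [0,0,0],"hand": 0.4},
  {"travel": [0,0,0],"twist": [0,0,0],"hand": 0.4},
])

```text
clock: 23.4
ee_pos: [464.5, -322.3, 158.4]
eef_rot: [-2.357, -2.075, 0.0]
ft_force: [0.9, -0.4, -0.8]
opening: 45.2
```

```bash
python3 -c "
from h import *
c=read_camera('wrist'); save(c,'w11',(150,60,410,360),1.5)
plan(656,120.5,150,-12.5)"
```

```text
t 23.45 tcp [ 463.6 -321.9  156.7] y-axis deg -7.3 tilt 0.2 open 44.8 F [-0.1 -0.6 -0.5] tip 14.0
delta [192.4 442.4  -6.7] turn [-0.2 -0.1  5.2] rows 13
[0.143, 0.041, 0.002] [-0.0001, -0.0, 0.0022]
[0.143, 0.04, 0.002] [-0.0001, -0.0, 0.0022]
[0.143, 0.039, 0.002] [-0.0001, -0.0, 0.0022]
[0.143, 0.038, 0.002] [-0.0001, -0.0, 0.0022]
[0.144, 0.037, 0.002] [-0.0001, -0.0, 0.0022]
[0.144, 0.036, 0.002] [-0.0001, -0.0, 0.0022]
[0.144, 0.035, 0.002] [-0.0001, -0.0, 0.0022]
[0.144, 0.034, 0.002] [-0.0001, -0.0, 0.0022]
[0.145, 0.033, 0.002] [-0.0001, -0.0, 0.0022]
[0.145, 0.032, 0.002] [-0.0001, -0.0, 0.0022]
[0.145, 0.031, 0.002] [-0.0001, -0.0, 0.0022]
[0.145, 0.03, 0.002] [-0.0001, -0.0, 0.0022]
[0.145, 0.029, 0.002] [-0.0001, -0.0, 0.0022]
```

View pics/w11.png

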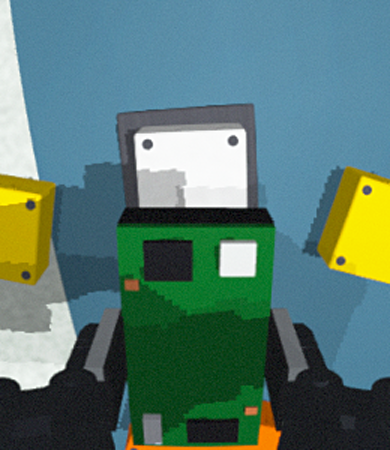

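Board held squarely, housing undisturbed. Carrying it to the small rectangular tray.

Request:
step_arm([
  {"travel": [0.08,0.022,0],"twist": [0,0,0.002],"hand": 0.4},
  {"travel": [0.143,0.04,-0.004],"twist": [-0.001,0,0.002],"hand": 0.4},
  {"travel": [0.143,0.039,-0.004],"twist": [-0.001,0,0.002],"hand": 0.4},
  {"travel": [0.143,0.038,-0.004],"twist": [-0.001,0,0.002],"hand": 0.4},
  {"travel": [0.143,0.037,-0.004],"twist": [-0.001,0,0.002],"hand": 0.4},
  {"travel": [0.143,0.036,-0.004],"twist": [-0.001,0,0.002],"hand": 0.4},
  {"travel": [0.143,0.035,-0.004],"twist": [-0.001,0,0.002],"hand": 0.4},
  {"travel": [0.143,0.034,-0.004],"twist": [-0.001,0,0.002],"hand": 0.4},
  {"travel": [0.143,0.033,-0.004],"twist": [-0.001,0,0.002],"hand": 0.4},
])

```text
clock: 24.2
ee_pos: [587.2, -33.8, 162.8]
eef_rot: [2.427, 1.968, 0.008]
ft_force: [0.2, -0.0, -0.9]
opening: 44.9
```

```bash
python3 -c "
from h import *
plan(656,120.5,150,-12.5)"
```

```text
t 24.2 tcp [587.2 -33.8 162.8] y-axis deg -11.9 tilt 1.01 open 44.9 F [ 0.2 -0.  -0.9] tip 14.0
delta [ 68.8 154.3 -12.8] turn [0.9 0.4 0.6] rows 5
[0.132, 0.028, 0.01] [0.001, 0.0004, 0.0006]
[0.132, 0.028, 0.01] [0.001, 0.0004, 0.0006]
[0.132, 0.028, 0.01] [0.001, 0.0004, 0.0006]
[0.132, 0.027, 0.01] [0.001, 0.0004, 0.0006]
[0.132, 0.027, 0.01] [0.001, 0.0004, 0.0006]
```

Request:
step_arm([
  {"travel": [0.13,0.032,0.004],"twist": [0.001,0,0],"hand": 0.4},
  {"travel": [0.13,0.032,0.004],"twist": [0.001,0,0],"hand": 0.4},
  {"travel": [0.13,0.032,0.004],"twist": [0.001,0,0],"hand": 0.4},
  {"travel": [0.06,0.02,0.004],"twist": [0,0,0],"hand": 0.4},
  {"travel": [0,0,0],"twist": [0,0,0],"hand": 0.4},
  {"travel": [0,0,0],"twist": [0,0,0],"hand": 0.4},
])

```text
clock: 24.7
ee_pos: [638.8, 88.6, 156.1]
eef_rot: [2.425, 1.994, -0.0]
ft_force: [0.6, -0.4, -0.3]
opening: 44.5
```

```bash
cat >> h.py <<'E'
def quad(c,px,L,W,z,fish=True):
    "pose of a rectangle from its outline, by minAreaRect on the plane z"
    return fit(plane(c,px,z,fish))
E
python3 -c "
from h import *
c=read_camera('wrist');save(c,'w12')
for r in outline_of('board_tray','wrist')[:2]:
    k=contour(r['pixels']); print(r['conf'],r['rect'],fit(plane(c,k,9,True)))
plan(656,120.5,80,-12.5)"
```

```text
0.56 [252.9, 100.7, 335.6, 203.3] (658.6, 134.1, 86.1, 70.7, 77.9)
t 24.8 tcp [638.5  86.9 156.2] y-axis deg -11.3 tilt 0.16 open 45.0 F [-0.8 -0.8 -1. ] tip 14.0
delta [ 17.5  33.6 -76.2] turn [0.1 0.1 1.2] rows 3
[0.049, 0.014, 0.102] [0.0002, 0.0002, 0.0023]
[0.049, 0.014, 0.102] [0.0002, 0.0002, 0.0023]
[0.049, 0.013, 0.102] [0.0002, 0.0002, 0.0023]
```

Request:
step_arm([
  {"travel": [0.05,0.016,0.06],"twist": [0,0,0.003],"hand": 0.4},
  {"travel": [0.05,0.016,0.07],"twist": [0,0,0.002],"hand": 0.4},
  {"travel": [0.04,0.01,0.07],"twist": [0,0,0.002],"hand": 0.4},
  {"travel": [0,0,0.06],"twist": [0,0,0],"hand": 0.4},
  {"travel": [0,0,0],"twist": [0,0,0],"hand": 0.4},
  {"travel": [0,0,0],"twist": [0,0,0],"hand": 0.4},
])

```text
clock: 25.3
ee_pos: [656.0, 104.2, 90.2]
eef_rot: [2.459, 1.94, -0.01]
ft_force: [-0.3, -0.3, -1.1]
opening: 45.3
```

```bash
python3 -c "
from h import *
plan(656,121.3,45,-12.3)"
```

```text
t 25.3 tcp [656.  104.2  90.2] y-axis deg -13.5 tilt 0.66 open 45.3 F [-0.3 -0.3 -1.1] tip 14.0
delta [ -0.   17.1 -45.2] turn [ 0.2  0.6 -1.2] rows 2
[0.034, -0.008, 0.09] [0.0006, 0.0017, -0.0033]
[0.034, -0.008, 0.09] [0.0006, 0.0017, -0.0033]
```

Request:
step_arm([
  {"travel": [0.04,-0.008,0.06],"twist": [0.001,0.002,-0.003],"hand": 0.4},
  {"travel": [0.035,-0.008,0.06],"twist": [0,0.001,-0.003],"hand": 0.4},
  {"travel": [0,0,0.03],"twist": [0,0,0],"hand": 0.4},
  {"travel": [0,0,0],"twist": [0,0,0],"hand": 0.4},
  {"travel": [0,0,0],"twist": [0,0,0],"hand": 0.4},
])

```text
clock: 25.72
ee_pos: [657.2, 120.9, 51.1]
eef_rot: [2.449, 1.964, 0.001]
ft_force: [0.1, -0.2, -0.7]
opening: 45.0
```

```bash
python3 -c "
from h import *
plan(656,121.3,36,-12.3)"
```

```text
t 25.72 tcp [657.2 120.9  51.1] y-axis deg -12.5 tilt 0.16 open 45.0 F [ 0.1 -0.2 -0.7] tip 14.0
delta [ -1.2   0.4 -15.1] turn [ 0.1  0.1 -0.2] rows 1
[0.0, -0.005, 0.06] [0.0007, 0.0005, -0.0013]
```

Request:
step_arm([
  {"travel": [0,-0.005,0.03],"twist": [0.0005,0,-0.001],"hand": 0.4},
  {"travel": [0,0,0.03],"twist": [0,0,0],"hand": 0.4},
  {"travel": [0,0,0],"twist": [0,0,0],"hand": 0.4},
  {"travel": [0,0,0],"twist": [0,0,0],"hand": 0.4},
])

```text
clock: 26.05
ee_pos: [656.4, 121.1, 35.3]
eef_rot: [2.446, 1.968, 0.0]
ft_force: [0.1, -0.3, -1.1]
opening: 44.6
```

```bash
python3 -c "
from h import *
plan(656,121.3,27,-12.3)"
```

```text
t 26.05 tcp [656.4 121.1  35.3] y-axis deg -12.3 tilt 0.13 open 44.6 F [ 0.1 -0.3 -1.1] tip 14.0
delta [-0.4  0.2 -8.3] turn [ 0.1  0.1 -0. ] rows 1
[0.001, -0.002, 0.033] [0.0006, 0.0004, -0.0002]
```

Request:
step_arm([
  {"travel": [0,-0.002,0.018],"twist": [0.0005,0,0],"hand": 0.4},
  {"travel": [0,0,0.014],"twist": [0,0,0],"hand": 0.4},
  {"travel": [0,0,0],"twist": [0,0,0],"hand": 0.4},
  {"travel": [0,0,0],"twist": [0,0,0],"hand": 0.4},
])

```text
clock: 26.38
ee_pos: [656.3, 121.0, 27.0]
eef_rot: [2.447, 1.968, -0.0]
ft_force: [0.5, -0.8, -0.7]
opening: 45.0
```

```bash
python3 -c "
from h import *
plan(656,121.3,26,-12.3);read_camera('wrist');st()"
```

```text
t 26.38 tcp [656.3 121.   27. ] y-axis deg -12.4 tilt 0.08 open 45.0 F [ 0.5 -0.8 -0.7] tip 14.0
delta [-0.3  0.3 -1. ] turn [ 0.1  0.1 -0.1] rows 1
[0.001, -0.002, 0.004] [0.0003, 0.0004, -0.0003]
t 26.43 tcp [656.3 120.9  27. ] y-axis deg -12.4 tilt 0.09 open 44.6 F [-0.9  0.5 -0.8] tip 14.0
```

Request:
step_arm([
  {"travel": [0,-0.001,0.008],"twist": [0,0,0],"hand": 0.4},
  {"travel": [0,0,0.003],"twist": [0,0,0],"hand": 0.4},
])

```text
clock: 26.6
ee_pos: [656.6, 121.0, 25.7]
eef_rot: [2.446, 1.968, 0.0]
ft_force: [-4.7, -0.8, 7.9]
opening: 44.9
```

```bash
python3 -c "
from h import *
st();read_camera('wrist');st()"
```

```text
t 26.6 tcp [656.6 121.   25.7] y-axis deg -12.4 tilt 0.12 open 44.9 F [-4.7 -0.8  7.9] tip 14.0
t 26.65 tcp [656.6 121.   25.7] y-axis deg -12.4 tilt 0.12 open 44.7 F [-2.1 -0.3  4.8] tip 14.0
```

Contact. Releasing.

Request:
step_arm([
  {"travel": [0,0,0],"twist": [0,0,0],"hand": 0.57},
  {"travel": [0,0,0],"twist": [0,0,0],"hand": 0.7},
  {"travel": [0,0,0],"twist": [0,0,0],"hand": 0.85},
  {"travel": [0,0,0],"twist": [0,0,0],"hand": 1},
  {"travel": [0,0,-0.04],"twist": [0,0,0],"hand": 1},
  {"travel": [0,0,-0.1],"twist": [0,0,0],"hand": 1},
  {"travel": [0,0,-0.15],"twist": [0,0,0],"hand": 1},
  {"travel": [0,0,-0.15],"twist": [0,0,0],"hand": 1},
  {"travel": [0,0,-0.1],"twist": [0,0,0],"hand": 1},
])

```text
clock: 27.4
ee_pos: [652.2, 120.5, 161.0]
eef_rot: [-2.444, -1.968, 0.016]
ft_force: [1.1, -0.6, 0.1]
opening: 85.3
```

```bash
python3 -c "
from h import *
plan(466,-290,185,-6)
c=read_camera('wrist'); save(c,'w13',(170,90,410,290),3)
for t,z in (('board_tray',9),('board',23)): print(t,[ (r['conf'],r['rect'],fit(plane(c,contour(r['pixels']),z,True))) for r in outline_of(t,'wrist')[:1]])
"
```

```text
t 27.4 tcp [652.2 120.5 161. ] y-axis deg -12.3 tilt 0.62 open 85.3 F [ 1.1 -0.6  0.1] tip 14.0
delta [-186.2 -410.5   24. ] turn [-0.5  0.3 -6.3] rows 12
[-0.147, -0.032, -0.007] [-0.0003, 0.0001, -0.0029]
[-0.147, -0.033, -0.007] [-0.0003, 0.0001, -0.0029]
[-0.146, -0.034, -0.007] [-0.0003, 0.0001, -0.0029]
[-0.146, -0.036, -0.007] [-0.0003, 0.0001, -0.0029]
[-0.146, -0.037, -0.007] [-0.0003, 0.0001, -0.0029]
[-0.145, -0.038, -0.007] [-0.0003, 0.0001, -0.0029]
[-0.145, -0.04, -0.007] [-0.0003, 0.0001, -0.0029]
[-0.145, -0.041, -0.007] [-0.0003, 0.0001, -0.0029]
[-0.144, -0.042, -0.008] [-0.0003, 0.0001, -0.0029]
[-0.144, -0.043, -0.008] [-0.0003, 0.0001, -0.0029]
[-0.143, -0.045, -0.008] [-0.0003, 0.0001, -0.0029]
[-0.143, -0.046, -0.008] [-0.0003, 0.0001, -0.0029]
board_tray [(0.65, [246.7, 134.9, 328.7, 255.4], (655.7, 123.6, 109.6, 70.7, 77.3))]
board [(0.8, [259.1, 152.9, 312.9, 253.4], (657.4, 121.5, 86.1, 46.1, 78.3))]
```

View pics/w13.png

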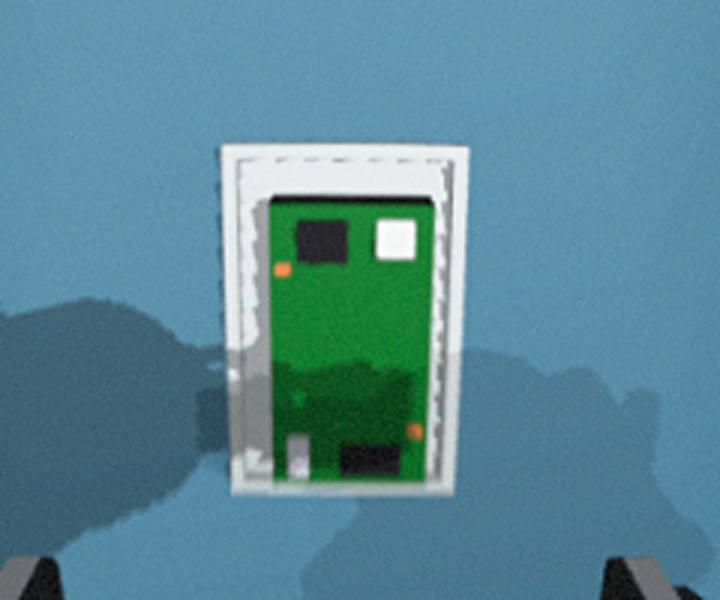

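The board lies flat and aligned in its tray, within 3 mm and 1°. Next the housing.

Request:
step_arm([
  {"travel": [-0.08,-0.02,-0.01],"twist": [0,0,-0.003],"hand": 1},
  {"travel": [-0.146,-0.034,-0.008],"twist": [0,0,-0.003],"hand": 1},
  {"travel": [-0.146,-0.035,-0.008],"twist": [0,0,-0.003],"hand": 1},
  {"travel": [-0.146,-0.037,-0.008],"twist": [0,0,-0.003],"hand": 1},
  {"travel": [-0.146,-0.038,-0.008],"twist": [0,0,-0.003],"hand": 1},
  {"travel": [-0.145,-0.039,-0.008],"twist": [0,0,-0.003],"hand": 1},
  {"travel": [-0.145,-0.04,-0.008],"twist": [0,0,-0.003],"hand": 1},
  {"travel": [-0.145,-0.042,-0.008],"twist": [0,0,-0.003],"hand": 1},
  {"travel": [-0.144,-0.043,-0.008],"twist": [0,0,-0.003],"hand": 1},
])

```text
clock: 28.3
ee_pos: [510.5, -170.5, 173.0]
eef_rot: [-2.325, -2.087, 0.016]
ft_force: [0.2, -0.9, 0.9]
opening: 85.3
```

```bash
python3 -c "
from h import *
plan(466,-290,190,-6)"
```

```text
t 28.3 tcp [ 510.5 -170.5  173. ] y-axis deg -6.2 tilt 1.13 open 85.3 F [ 0.2 -0.9  0.9] tip 14.0
delta [ -44.5 -119.5   17. ] turn [-1.1 -0.2 -0.2] rows 4
[-0.124, -0.032, -0.017] [-0.0015, -0.0003, -0.0003]
[-0.123, -0.032, -0.017] [-0.0015, -0.0003, -0.0003]
[-0.123, -0.032, -0.017] [-0.0015, -0.0003, -0.0003]
[-0.123, -0.032, -0.017] [-0.0015, -0.0003, -0.0003]
```

Request:
step_arm([
  {"travel": [-0.12,-0.032,-0.017],"twist": [-0.002,0,0],"hand": 1},
  {"travel": [-0.12,-0.032,-0.017],"twist": [-0.002,0,0],"hand": 1},
  {"travel": [-0.1,-0.025,-0.017],"twist": [-0.001,0,0],"hand": 1},
  {"travel": [-0.03,-0.01,0],"twist": [0,0,0],"hand": 1},
  {"travel": [0,0,0],"twist": [0,0,0],"hand": 1},
  {"travel": [0,0,0],"twist": [0,0,0],"hand": 1},
])

```text
clock: 28.8
ee_pos: [463.5, -272.6, 181.0]
eef_rot: [-2.344, -2.072, 0.013]
ft_force: [0.0, -0.7, 0.9]
opening: 85.4
```

```bash
python3 -c "
from h import *
c=read_camera('wrist');c=read_camera('wrist');save(c,'w14')
for r in outline_of('housing','wrist')[:5]: print(r['conf'],r['rect'],fit(plane(c,contour(r['pixels']),32,True)),fit(plane(c,contour(r['pixels']),38,True)))
f=c['frame'].astype(int); m=((f.min(2)>130)&(f.max(2)-f.min(2)<40)).astype(np.uint8)
n,L,S,C=cv2.connectedComponentsWithStats(m)
for i in range(1,n):
    if 1000<S[i,4]<9000: print(S[i],fit(plane(c,contour(L==i),38,True)))
plan(466,-323,100,-6)"
```

```text
0.93 [361.7, 217.4, 471.1, 297.7] (595.1, -345.1, 119.7, 65.0, -22.3) (592.5, -341.8, 117.1, 63.6, -22.3)
0.88 [205.6, 16.2, 345.4, 106.8] (473.9, -148.0, 107.7, 59.5, 8.0) (473.9, -148.9, 105.4, 58.3, 8.0)
0.84 [248.1, 329.8, 346.0, 376.9] (461.1, -458.8, 114.6, 65.9, -20.8) (461.5, -453.0, 112.2, 64.5, -20.8)
0.65 [254.0, 190.0, 324.1, 305.7] (465.1, -320.9, 117.6, 60.0, 84.8) (465.3, -318.0, 115.0, 58.8, 84.8)
0.58 [102.8, 205.8, 207.6, 286.0] (327.3, -298.6, 113.2, 69.9, -17.7) (330.5, -296.3, 110.8, 68.4, -17.7)
[ 411    3   93  134 8103] (640.9, -159.7, 119.8, 74.9, -81.4)
[ 255  192   66  113 6842] (464.9, -318.1, 115.3, 57.6, 85.1)
[ 179  256   55  128 3406] (354.6, -400.6, 175.3, 59.4, -90.0)
[ 492  296   68  124 3728] (861.2, -595.4, 351.9, 117.1, -55.0)
[ 109  377   51   43 1472] (215.1, -553.0, 152.8, 70.6, 54.6)
[ 402  377   51   43 1471] (630.3, -593.5, 146.0, 68.8, -68.4)
t 28.95 tcp [ 464.6 -271.   181.2] y-axis deg -6.8 tilt 0.89 open 85.2 F [ 0.2 -0.2 -0.5] tip 14.0
delta [  1.4 -52.  -81.2] turn [-0.9 -0.2 -0.8] rows 3
[-0.069, 0.012, 0.108] [-0.0016, -0.0003, -0.0016]
[-0.069, 0.011, 0.108] [-0.0016, -0.0003, -0.0016]
[-0.069, 0.01, 0.108] [-0.0016, -0.0003, -0.0016]
```

The white housing is at (465,-322), 85°, and the neighbouring blocks leave room for the fingers.

Request:
step_arm([
  {"travel": [-0.07,0.012,0.09],"twist": [-0.002,0,-0.003],"hand": 1},
  {"travel": [-0.07,0.012,0.09],"twist": [-0.002,0,-0.003],"hand": 1},
  {"travel": [-0.055,0.006,0.08],"twist": [-0.001,0,-0.002],"hand": 1},
  {"travel": [0,0,0.06],"twist": [0,0,0],"hand": 1},
  {"travel": [0,0,0],"twist": [0,0,0],"hand": 1},
  {"travel": [0,0,0],"twist": [0,0,0],"hand": 1},
])

```text
clock: 29.45
ee_pos: [474.9, -310.8, 98.9]
eef_rot: [2.303, 2.137, 0.016]
ft_force: [-0.5, 0.4, 0.6]
opening: 85.7
```

```bash
python3 -c "
from h import *
plan(464.6,-322,60,-5)"
```

```text
t 29.45 tcp [ 474.9 -310.8   98.9] y-axis deg -4.3 tilt 0.57 open 85.7 F [-0.5  0.4  0.6] tip 14.0
delta [-10.3 -11.2 -38.9] turn [ 0.4 -0.4  0.7] rows 2
[-0.024, -0.019, 0.077] [0.0011, -0.0011, 0.002]
[-0.024, -0.019, 0.078] [0.0011, -0.0011, 0.002]
```

Request:
step_arm([
  {"travel": [-0.024,-0.02,0.06],"twist": [0.001,-0.001,0.002],"hand": 1},
  {"travel": [-0.016,-0.018,0.06],"twist": [0.001,-0.001,0.001],"hand": 1},
  {"travel": [0,0,0],"twist": [0,0,0],"hand": 0.95},
  {"travel": [0,0,0],"twist": [0,0,0],"hand": 0.92},
])

```text
clock: 29.78
ee_pos: [469.9, -315.3, 72.0]
eef_rot: [2.302, 2.133, 0.008]
ft_force: [0.2, -0.4, -0.3]
opening: 78.4
```

```bash
python3 -c "
from h import *
plan(464.6,-322,42,-5)
c=read_camera('top')
for r in outline_of('housing','top')[:5]: print(r['rect'],fit(plane(c,contour(r['pixels']),38,False)))"
```

```text
t 29.78 tcp [ 469.9 -315.3   72. ] y-axis deg -4.4 tilt 0.35 open 78.4 F [ 0.2 -0.4 -0.3] tip 14.0
delta [ -5.3  -6.7 -30. ] turn [ 0.3 -0.1  0.6] rows 1
[-0.028, -0.02, 0.12] [0.0019, -0.0004, 0.0035]
[389.0, 175.9, 421.8, 218.9] (596.8, -351.1, 113.8, 61.7, -22.4)
[465.9, 235.8, 482.7, 271.0] (457.5, -511.8, 85.1, 29.4, -10.1)
[311.1, 227.1, 345.2, 273.7] (473.9, -149.6, 107.5, 59.9, 7.9)
[378.1, 239.4, 395.6, 263.9] (467.8, -294.0, 56.8, 47.9, -5.0)
[379.0, 283.0, 411.7, 330.2] (323.8, -304.0, 111.0, 64.5, -18.1)
```

Request:
step_arm([
  {"travel": [-0.026,-0.02,0.02],"twist": [0.002,0,0.003],"hand": 0.92},
  {"travel": [0,0,0.04],"twist": [0,0,0],"hand": 0.92},
  {"travel": [0,0,0.02],"twist": [0,0,0],"hand": 0.92},
  {"travel": [0,0,0],"twist": [0,0,0],"hand": 0.92},
])

```text
clock: 30.22
ee_pos: [466.5, -322.6, 53.6]
eef_rot: [2.312, 2.121, 0.004]
ft_force: [-0.6, 0.1, -0.1]
opening: 78.3
```

```bash
python3 -c "
from h import *
plan(464.6,-322,30,-5)
c=read_camera('wrist');save(c,'w15',(100,150,460,420),2)"
```

```text
t 30.22 tcp [ 466.5 -322.6   53.6] y-axis deg -4.9 tilt 0.26 open 78.3 F [-0.6  0.1 -0.1] tip 14.0
delta [ -1.9   0.6 -23.6] turn [0.3 0.1 0.1] rows 1
[0.002, -0.008, 0.094] [0.0014, 0.0003, 0.0004]
```

Request:
step_arm([
  {"travel": [0.002,-0.008,0.03],"twist": [0.001,0,0],"hand": 0.92},
  {"travel": [0,0,0.04],"twist": [0,0,0],"hand": 0.92},
  {"travel": [0,0,0.018],"twist": [0,0,0],"hand": 0.88},
  {"travel": [0,0,0],"twist": [0,0,0],"hand": 0.85},
  {"travel": [0,0,0],"twist": [0,0,0],"hand": 0.82},
])

```text
clock: 30.68
ee_pos: [464.4, -321.3, 29.0]
eef_rot: [2.314, 2.124, 0.0]
ft_force: [-0.4, 0.1, -0.5]
opening: 70.2
```

```bash
python3 -c "
from h import *
plan(464.6,-322,30,-5)"
```

```text
t 30.68 tcp [ 464.4 -321.3   29. ] y-axis deg -4.9 tilt 0.03 open 70.2 F [-0.4  0.1 -0.5] tip 14.0
delta [ 0.2 -0.7  1. ] turn [0.  0.  0.1] rows 1
[-0.003, 0.001, -0.004] [0.0001, 0.0001, 0.0006]
```

Request:
step_arm([
  {"travel": [-0.003,0.001,-0.005],"twist": [0,0,0],"hand": 0.74},
  {"travel": [0,0,0],"twist": [0,0,0],"hand": 0.65},
  {"travel": [0,0,0],"twist": [0,0,0],"hand": 0.5},
  {"travel": [0,0,0],"twist": [0,0,0],"hand": 0.5},
  {"travel": [0,0,0],"twist": [0,0,0],"hand": 0.5},
], newtons=70)

```text
clock: 31.1
ee_pos: [464.2, -322.2, 30.9]
eef_rot: [-2.314, -2.124, 0.001]
ft_force: [-0.6, 0.0, -3.6]
opening: 56.3
```

Request:
step_arm([
  {"travel": [0,0,-0.015],"twist": [0,0,0],"hand": 0.5},
  {"travel": [0,0,-0.05],"twist": [0,0,0],"hand": 0.5},
  {"travel": [0,0,-0.1],"twist": [0,0,0],"hand": 0.5},
  {"travel": [0,0,-0.12],"twist": [0,0,0],"hand": 0.5},
  {"travel": [0,0,-0.12],"twist": [0,0,0],"hand": 0.5},
  {"travel": [0,0,-0.04],"twist": [0,0,0],"hand": 0.5},
  {"travel": [0,0,0],"twist": [0,0,0],"hand": 0.5},
])

```text
clock: 31.68
ee_pos: [462.7, -320.9, 148.7]
eef_rot: [-2.31, -2.122, 0.002]
ft_force: [0.0, -0.6, -3.9]
opening: 56.6
```

```bash
python3 -c "
from h import *
plan(658,-159,150,8.4)"
```

```text
t 31.68 tcp [ 462.7 -320.9  148.7] y-axis deg -4.9 tilt 0.26 open 56.6 F [ 0.  -0.6 -3.9] tip 14.0
delta [195.3 161.9   1.3] turn [ -0.2  -0.1 -13.3] rows 7
[0.102, 0.103, -0.001] [-0.0002, -0.0001, -0.0105]
[0.098, 0.107, -0.001] [-0.0002, -0.0001, -0.0105]
[0.095, 0.11, -0.001] [-0.0002, -0.0001, -0.0105]
[0.091, 0.113, -0.001] [-0.0002, -0.0001, -0.0105]
[0.087, 0.116, -0.001] [-0.0002, -0.0001, -0.0105]
[0.083, 0.119, -0.001] [-0.0002, -0.0001, -0.0105]
[0.079, 0.121, -0.001] [-0.0002, -0.0001, -0.0105]
```

Request:
step_arm([
  {"travel": [0.06,0.06,0],"twist": [0,0,-0.01],"hand": 0.5},
  {"travel": [0.098,0.107,0],"twist": [0,0,-0.01],"hand": 0.5},
  {"travel": [0.095,0.11,0],"twist": [0,0,-0.01],"hand": 0.5},
  {"travel": [0.091,0.113,0],"twist": [0,0,-0.01],"hand": 0.5},
  {"travel": [0.087,0.116,0],"twist": [0,0,-0.01],"hand": 0.5},
  {"travel": [0.083,0.119,0],"twist": [0,0,-0.01],"hand": 0.5},
  {"travel": [0.03,0.1,0],"twist": [0,0,-0.01],"hand": 0.5},
  {"travel": [0,0.02,0],"twist": [0,0,0],"hand": 0.5},
  {"travel": [0,0,0],"twist": [0,0,0],"hand": 0.5},
  {"travel": [0,0,0],"twist": [0,0,0],"hand": 0.5},
])

```text
clock: 32.52
ee_pos: [647.6, -176.6, 135.0]
eef_rot: [-2.051, -2.357, 0.015]
ft_force: [-0.1, 0.0, -2.7]
opening: 56.7
```

```bash
python3 -c "
from h import *
c=read_camera('wrist')
for r in outline_of('housing_tray','wrist')[:2]: print(r['conf'],r['rect'],fit(plane(c,contour(r['pixels']),9,True)))
plan(657.5,-159,80,8.4)"
```

```text
0.72 [244.6, 108.8, 351.1, 181.9] (652.9, -119.1, 82.7, 58.1, 7.3)
t 32.62 tcp [ 646.6 -177.9  135.3] y-axis deg 7.8 tilt 1.14 open 56.6 F [-0.2 -0.3 -3.6] tip 14.0
delta [ 10.9  18.9 -55.3] turn [-1.1 -0.3 -0.6] rows 2
[0.034, 0.029, 0.11] [-0.003, -0.0009, -0.0015]
[0.034, 0.028, 0.11] [-0.003, -0.0009, -0.0015]
```

Request:
step_arm([
  {"travel": [0.04,0.03,0.06],"twist": [-0.003,-0.001,-0.001],"hand": 0.5},
  {"travel": [0.035,0.025,0.07],"twist": [-0.003,-0.001,-0.001],"hand": 0.5},
  {"travel": [0,0,0.07],"twist": [0,0,0],"hand": 0.5},
  {"travel": [0,0,0],"twist": [0,0,0],"hand": 0.5},
  {"travel": [0,0,0],"twist": [0,0,0],"hand": 0.5},
])

```text
clock: 33.03
ee_pos: [652.4, -166.5, 84.5]
eef_rot: [2.068, 2.36, -0.01]
ft_force: [0.2, -1.1, -2.3]
opening: 56.3
```

```bash
python3 -c "
from h import *
plan(657.8,-157.8,50,8.3)"
```

```text
t 33.03 tcp [ 652.4 -166.5   84.5] y-axis deg 7.5 tilt 0.4 open 56.3 F [ 0.2 -1.1 -2.3] tip 14.0
delta [  5.4   8.7 -34.5] turn [-0.1  0.4 -0.8] rows 1
[0.033, 0.026, 0.138] [-0.0008, 0.0021, -0.0042]
```

Request:
step_arm([
  {"travel": [0.036,0.022,0.06],"twist": [-0.001,0.002,-0.003],"hand": 0.5},
  {"travel": [0,0,0.06],"twist": [0,0,0],"hand": 0.5},
  {"travel": [0,0,0],"twist": [0,0,0],"hand": 0.5},
  {"travel": [0,0,0],"twist": [0,0,0],"hand": 0.5},
])

```text
clock: 33.37
ee_pos: [656.8, -159.9, 54.1]
eef_rot: [2.062, 2.366, 0.001]
ft_force: [0.1, -0.6, -3.2]
opening: 56.2
```

```bash
python3 -c "
from h import *
plan(657.8,-157.8,38,8.3)"
```

```text
t 33.37 tcp [ 656.8 -159.9   54.1] y-axis deg 7.9 tilt 0.19 open 56.2 F [ 0.1 -0.6 -3.2] tip 14.0
delta [  1.    2.1 -16.1] turn [ 0.1  0.1 -0.4] rows 1
[0.008, 0.005, 0.064] [0.0008, 0.0007, -0.0024]
```

Request:
step_arm([
  {"travel": [0.009,0.004,0.03],"twist": [0.0008,0.0005,-0.002],"hand": 0.5},
  {"travel": [0,0,0.03],"twist": [0,0,0],"hand": 0.5},
  {"travel": [0,0,0],"twist": [0,0,0],"hand": 0.5},
  {"travel": [0,0,0],"twist": [0,0,0],"hand": 0.5},
])

```text
clock: 33.7
ee_pos: [658.0, -157.8, 38.0]
eef_rot: [2.055, 2.375, -0.001]
ft_force: [-0.0, -0.7, -2.8]
opening: 56.6
```

```bash
python3 -c "
from h import *
plan(657.8,-157.8,29,8.3)
c=read_camera('wrist');save(c,'w16',(130,100,430,325),2.6)"
```

```text
t 33.7 tcp [ 658.  -157.8   38. ] y-axis deg 8.2 tilt 0.06 open 56.6 F [-0.  -0.7 -2.8] tip 14.0
delta [-0.2 -0.  -9. ] turn [ 0.   0.1 -0.1] rows 1
[0.0, -0.001, 0.036] [0.0001, 0.0003, -0.0003]
```

View pics/w16.png

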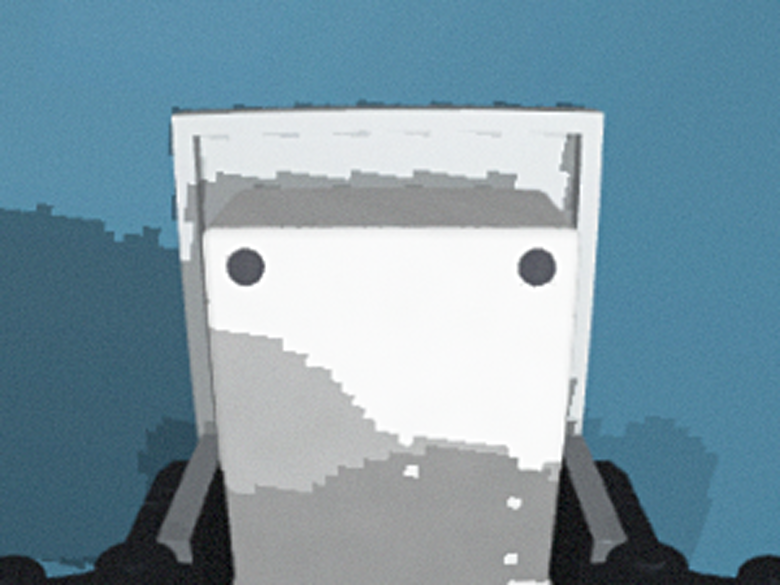

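The housing is centred in the tray, with its bottom edge at columns 240–545 against inner walls at 197–580 and an even gap at the far end. Lowering.

Request:
step_arm([
  {"travel": [0,-0.001,0.02],"twist": [0,0,0],"hand": 0.5},
  {"travel": [0,0,0.014],"twist": [0,0,0],"hand": 0.5},
  {"travel": [0,0,0],"twist": [0,0,0],"hand": 0.5},
  {"travel": [0,0,0],"twist": [0,0,0],"hand": 0.5},
])

```text
clock: 34.08
ee_pos: [658.1, -158.1, 29.3]
eef_rot: [2.055, 2.374, -0.0]
ft_force: [0.0, 0.8, -2.2]
opening: 56.5
```

```bash
python3 -c "
from h import *
plan(657.8,-157.8,27.5,8.3);read_camera('wrist');st()"
```

```text
t 34.08 tcp [ 658.1 -158.1   29.3] y-axis deg 8.2 tilt 0.12 open 56.5 F [ 0.   0.8 -2.2] tip 14.0
delta [-0.3  0.3 -1.8] turn [ 0.1  0.1 -0.1] rows 1
[0.001, -0.001, 0.007] [0.0004, 0.0005, -0.0004]
t 34.13 tcp [ 658.1 -158.1   29.3] y-axis deg 8.2 tilt 0.11 open 56.4 F [ 0.3 -0.4 -3.3] tip 14.0
```

Request:
step_arm([
  {"travel": [0.001,-0.001,0.007],"twist": [0,0,0],"hand": 0.5},
  {"travel": [0,0,0.003],"twist": [0,0,0],"hand": 0.5},
])

```text
clock: 34.3
ee_pos: [658.1, -158.0, 27.6]
eef_rot: [2.055, 2.373, -0.0]
ft_force: [-2.0, 0.6, 4.9]
opening: 56.4
```

```bash
python3 -c "
from h import *
st();read_camera('wrist');st()"
```

```text
t 34.3 tcp [ 658.1 -158.    27.6] y-axis deg 8.2 tilt 0.15 open 56.4 F [-2.   0.6  4.9] tip 14.0
t 34.35 tcp [ 658.2 -158.    27.7] y-axis deg 8.2 tilt 0.15 open 56.4 F [-1.5  0.4  1.9] tip 14.0
```

Contact at the expected height. Releasing and rising.

Request:
step_arm([
  {"travel": [0,0,0.001],"twist": [0,0,0],"hand": 0.7},
  {"travel": [0,0,0],"twist": [0,0,0],"hand": 0.85},
  {"travel": [0,0,0],"twist": [0,0,0],"hand": 1},
  {"travel": [0,0,0],"twist": [0,0,0],"hand": 1},
  {"travel": [0,0,-0.04],"twist": [0,0,0],"hand": 1},
  {"travel": [0,0,-0.1],"twist": [0,0,0],"hand": 1},
  {"travel": [0,0,-0.15],"twist": [0,0,0],"hand": 1},
  {"travel": [0,0,-0.15],"twist": [0,0,0],"hand": 1},
  {"travel": [0,0,-0.15],"twist": [0,0,0],"hand": 1},
])

```text
clock: 35.1
ee_pos: [653.3, -156.7, 173.9]
eef_rot: [-2.049, -2.37, 0.009]
ft_force: [0.9, -1.0, -0.4]
opening: 85.1
```

Request:
step_arm([
  {"travel": [-0.06,0,-0.05],"twist": [0,0,0],"hand": 1},
  {"travel": [-0.06,0,-0.05],"twist": [0,0,0],"hand": 1},
  {"travel": [0,0,0],"twist": [0,0,0],"hand": 1},
  {"travel": [0,0,0],"twist": [0,0,0],"hand": 1},
  {"travel": [0,0,0],"twist": [0,0,0],"hand": 1},
])

```text
clock: 35.52
ee_pos: [663.8, -185.9, 215.1]
eef_rot: [2.048, 2.371, 0.008]
ft_force: [-0.6, -0.2, -0.5]
opening: 85.3
```

```bash
python3 - <<'E'
from h import *
st()
c=read_camera("wrist"); w=c["frame"]
for t,z in (('housing_tray',9),('housing',35)): print(t,[ (r['conf'],[round(v) for v in r['rect']],fit(plane(c,contour(r['pixels']),z,True))) for r in outline_of(t,'wrist')[:2]])
s=read_camera("scene")
for t in("screwdriver","jar"): print(t,[(round(r["conf"],2),[round(float(v)) for v in r["rect"]]) for r in spot_in(t,"scene")][:2])
for t in("lens","motor","board","housing"): print(t,[(r["conf"],[round(float(v)) for v in r["rect"]]) for r in spot_in(t,"scene")][:4])
a=cv2.resize(w[60:340,150:430],(400,400)); b=cv2.resize(s["frame"][120:320,200:430],(400,348))
cv2.imwrite("pics/fin.png",np.hstack([a,np.vstack([b,np.zeros((52,400,3),np.uint8)])])[:,:,::-1])
E
```

```text
t 35.52 tcp [ 663.8 -185.9  215.1] y-axis deg 8.4 tilt 0.56 open 85.3 F [-0.6 -0.2 -0.5] tip 14.0
housing_tray [(0.77, [233, 96, 319, 220], (658.2, -156.2, 132.9, 83.5, -81.4))]
housing [(0.85, [62, 106, 158, 161], (481.3, -145.7, 117.6, 58.3, 7.6)), (0.68, [246, 108, 308, 215], (659.5, -158.2, 106.1, 57.0, -81.6))]
screwdriver [(0.66, [320, 257, 361, 293])]
jar [(0.57, [393, 147, 410, 169]), (0.42, [324, 200, 360, 225])]
lens []
motor [(0.19, [319, 196, 364, 232])]
board [(0.95, [321, 197, 361, 224])]
housing [(0.89, [118, 199, 152, 244]), (0.85, [237, 249, 284, 296]), (0.74, [83, 267, 115, 317]), (0.7, [194, 200, 243, 244])]
```

View pics/fin.png

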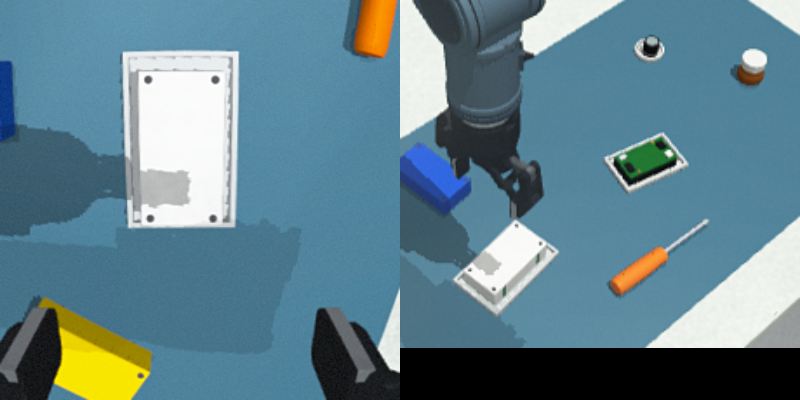

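All parts are seated, the screwdriver and jar have not moved, and the arm is clear.

```bash
python3 -c "
from rig import *
print(close_job())"
```

```text
the job is handed in; nothing more can be done
None
```

I took the stack apart from the top down and set all four parts, gently and one at a time, into their own trays. The job was handed in at about 36 s of the 128 s allowed. Closing it gave no verdict.

| Part | Offset from tray centre | Angle to tray | When last checked |
|---|---|---|---|
| Lens cell | about 3 mm | – | upright after release; seen in its tray in the last picture |
| Motor | about 4 mm | – | upright after release |
| Board carrier | about 3 mm | about 1° | flat after release; seen in its tray in the last picture |
| Housing | about 2.5 mm | under 1° | flat in the last picture |

- **Bystanders and arm:** the screwdriver and jar showed no visible change in the last scene picture. The open gripper stood about 180 mm above the housing, touching nothing.
- **Motor not rechecked:** the arm hid the motor in the last scene picture. The motor was last seen right after its release, and nothing went near it afterwards.
- **Lens not redetected:** the lens detector reported nothing in that last scene picture, though the lens is plainly visible in its tray there.
- **Camera disagreement:** the wrist camera and the two fixed cameras put the tray centres 2–3 mm apart, well inside the 12 mm tolerance.

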